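Prop an overhanging sheet with a column screw jack

TASK

The aluminium sheet clamped on the box overhangs and must be propped before it is tacked. Fit the loose crank handle fully home on the square end at the top of the column jack's screw (turn it gently until it drops on), then wind it clockwise until the jack's rubber pad bears firmly up against the underside of the sheet: stop once the crank has turned distinctly stiffer, do not force it further and bow the sheet. Leave the crank on the screw and leave the other things on the bench alone.

Things in the scene. Friction and masses are not known exactly. Their poses are not given: they have to be found in the camera images.
- jack: column screw jack fixed on the bench. Origin on the bench under the screw axis, z up, +x from the screw towards column and sheet. Base plate 175 x 120 x 12 mm; square column 50 x 50 mm, centred 60 mm along +x; bearing block on top, x -25 to 85 mm, y +-30 mm, top 185 mm above the bench. Turning the screw clockwise seen from above raises the carriage 8 mm a turn
- collar (a point): centre of the top face of the screw's round collar (48 mm across, on the bearing block), on the screw axis, 195 mm above the bench: the crank's underside rests here when fully home. The screw resists with 0.42 N m (6 N at the crank's grip) before the pad bears, and stays where it is when let go
- screw_top (a point): top of the screw's drive end, on the axis, 229 mm above the bench: a 14 mm square from 195 to 219 mm, bevelled to 9 mm at 223 mm, then a 9 mm round pilot up to 229 mm. This frame is fixed to the jack and does not turn with the screw: at the start the square stands at any angle, which is not measured
- carriage: the jack's carriage: sleeve on the column, brass nut on the screw, 34 mm wide arm along the jack's +x that carries the pad. It slides only straight up and down. Its origin lies on the screw axis, at bench height when fully down
- pad (a point): centre of the top face of the rubber pad (disc 40 mm across, 10 mm thick) on the carriage's arm, 160 mm along the jack's +x from the screw axis; 119 to 129 mm above the bench at the start, 137 mm when it first touches the sheet
- box: the job: aluminium box 260 x 260 mm fixed on the bench, with a sheet 370 x 300 x 4 mm clamped on it that overhangs by 110 mm above the pad. Origin on the bench under the middle of the sheet's free edge, +x towards the box; the sheet's underside is 137 mm above the bench; two clamps at x = 270 mm, y = +-115 to 207 mm, up to 244 mm high. After first touch each radian of crank adds about 300 N (5 N at the grip); over 320 N bows it
- crank: loose crank handle, 0.29 to 0.43 kg, lying flat. Origin on the socket axis at the underside; z up, arm along +x. Hub: square block 34 x 34 mm, 36 mm tall, faces along x and y, with a square through hole 15.8 mm wide, sides along x and y (about 0.12 rad of play each way on the 14 mm square). Flat arm 22 mm wide, 8 mm thick, flush with the underside, out to 82 mm
- grip_mid (a point): middle of the crank's upright black grip: cylinder 24 mm across, from 14 to 92 mm above the crank's underside, 70 mm along the crank's +x from the socket axis; this point is 53 mm above the underside. The grip spins freely on its pin
- wrench: bystander: open-ended spanner 180 mm long lying flat, 8 mm thick; origin under its middle, on the bench
- brush: bystander: wire brush 200 mm long, wooden handle, 20 mm high; origin under its middle, on the bench
- spray_can: bystander: metal spray can, 58 mm across, 170 mm tall, upright; origin under its middle, on the bench
Not all that is in view belongs to the job. What is shaped like the crank but red is not meant.

How it is judged:
By the outcome, as a careful person would: the job done as asked, in the order asked, and still so for the second after the job is handed in, with the robot touching nothing.
It also fails if it takes over 72 s, if anything falls off the work surface, if the arm or the gripper's body presses on something with over 40 N, if the wrist force passes 120 N, or if a joint passes its speed limit or range.

ROBOT

A 7-joint arm with a two-finger parallel gripper is mounted at the origin on the work surface. World frame = base frame: x ahead of the robot, y to its left, z up, the work surface at z = 0. Lengths are in m, angles in rad, forces in N, time in s.
With the tool pointing down it reaches from about 0.4 to 0.875 m from the base axis. Payload 4.4 kg.
Tool frame: the origin (TCP) lies midway between the tips of the shut fingers; the grasp point (between the pads) lies 19 mm behind it; z points along the fingers, y is the direction in which the jaws open and shut (so a half turn about z gives the same grasp; the last joint's range is limited). The gripper opens to 85 mm and grips with 20 to 120 N. Pads are 22 mm wide; open, the fingers measure 114 mm over their backs; the gripper's body (76 mm by 85 mm) begins 54 mm behind the grasp point. The pads swing forward as they close: fully open they stand 13 mm farther back than shut.
Start: joints at [-0.066, 0.628, 0.038, 1.517, -0.027, 0.996, -0.02], TCP at [0.65, 0, 0.231] pointing down, gripper open.
Joint ranges: [-3.06, 3.06], [-0.37, 2.12], [-1.25, 1.32], [0.18, 2.47], [-1.1, 4.24], [0.23, 1.98], [-2.94, 2.94]. Speed limits (rad/s): [2.57, 2.57, 3.14, 3.14, 3.14, 3.14, 3.14].

INTERFACE

Orientations are given as [roll, pitch, yaw] about the fixed x, y, z axes, in that order (R = Rz(yaw) Ry(pitch) Rx(roll)).
In Python, from rig import env gives the robot as it stands. The module is installed in compiled form; this text tells all that it offers.
- The arm moves only by the tool apply_moves, never from a script. Its argument "moves" is a list of rows, each an object of numbers: "tx", "ty", "tz": the shift along the tool's x, y, z in units of 0.2 m (1.0 is 0.2 m); "spin": the turn about the tool's z in units of 0.1 rad (1.0 is 0.1 rad). A call has 1 to 8 rows; each row shifts and turns the pose as measured when the row begins, along the tool's axes as they then stand; what a row does not reach is not made up. A row lasts 1/8 s, in which the tool goes at most 62.5 mm and 10.7 degrees, less where a joint would pass 70% of its speed; a pose out of reach is approached as far as the arm can. A call with a number of a shift or a turn outside -1 to 1 is refused whole. A call with a gripper value outside its range is refused whole. "jaw" is the closure, from -1 (fully open) to 1 (shut), set as the call begins (left out, the last holds). The fingers move at their own pace and stop on an object; "newtons" is the grip in N (left out, the last holds). Time passes only in rows, so rows that do not move let the fingers close. It gives the time, the measured TCP pose, the force and the opening at its end, in the units of the state.
- env.get_obs(): the state, without advancing time (a new reading comes with each control period).
- env.grab_frame(name): name is "scene" or "side" or "wrist"; returns (picture, depth): 400x640x3 uint8, red, green, blue; 400x640 float32, m along the optical axis (not along the pixel's ray), 0 where there is no reading.
- env.get_calibration(name): a dict with "vertical_fov" (degrees; the focal length in pixels is half the picture's height over the tangent of half this angle, whatever the lens; pixels are square), "cx", "cy" (the principal point, pixels), "R" (3x3) and "t" (3): a world point X has camera coordinates R X + t. Camera axes: x right, y down, z forward; pixel columns grow to the right and rows downward; lengths in m; the calibration is good to about 2 mm. A picture is of the moment at which its call begins: read the wrist's pose just before it. get_calibration takes no time and is no camera call; for the wrist camera it gives the pose at the moment of the call.
- env.hand_in(): hands the job in, once; it reports no verdict.
Trained networks look in the newest picture that a camera, given by its name, has taken for a name from the list of things; names that differ only in an ending like _2 or _b are one class to them, and where a whole thing is asked for, a point or a joint stands for the part that bears it (a point fixed in the world has none). Each returns a list of dicts, best first, with "p" (0 to 1); they miss things now and then, are a little off and sometimes report something else, mostly with a low value. They report only what shows in the picture. A call takes as long as a camera call. They do not tell look-alikes from the thing itself.
- env.regions_of(camera, thing): "region" (400x640 bool, what is visible of it) and "bbox" ([left, top, width, height] in pixels, round what is visible of it).
- env.mark_of(camera, thing): "uv" ([column, row] in pixels: a listed point, or the origin of a listed thing).
The state is a dict: "time_s": time; "joint_positions": joint angles; "joint_velocities": joint speeds; "effort": joint torques, N m; "tool_pos": TCP position; "ee_rot": TCP orientation; "contact_force": force on the tool from outside, world axes, zero at the start; "torque": the same for the moment, N m; "grip_width": opening from 0.0 (shut) to 1.0 (fully open).
Only numpy, scipy, OpenCV 4.12 (cv2) and the standard library are available. Lean on these libraries where they do the work, as an engineer would, in place of code of your own. Each camera call takes 0.05 s, during which the arm holds its last target.

## Working session

There is one attempt and no reset: what is moved stays moved. The work goes in short steps, Python scripts to look and compute and a tool call to move; the robot and the scene stay as the last step left them, time stands still between calls to the robot, and variables do not carry over. Pictures are saved under pics/ and viewed, and the job is handed in when it is done.

Besides the shell and the picture viewer there is one more tool, called after ">>>" by a JSON object that holds its "op" and its "data". apply_moves: Moves the arm, as the interface text tells. Shifts and turns lie within -1 to 1; 1 stands for 0.2 m of shift or 0.1 rad of turn. Its arguments: {"type":"object","properties":{"moves":{"type":"array","items":{"type":"object","properties":{"tx":{"type":"number","minimum":-1,"maximum":1},"ty":{"type":"number","minimum":-1,"maximum":1},"tz":{"type":"number","minimum":-1,"maximum":1},"spin":{"type":"number","minimum":-1,"maximum":1}}}},"jaw":{"type":"number"},"newtons":{"type":"number"}},"required":["moves"]}

```bash
ls; mkdir -p pics; python3 - <<'E'
from rig import env
import cv2
o=env.get_obs(); print({k:o[k] for k in ('time_s','tool_pos','ee_rot','contact_force','grip_width')})
for n in ('scene','side','wrist'):
    p,d=env.grab_frame(n); cv2.imwrite(f'pics/{n}0.png',p[:,:,::-1])
    c=env.get_calibration(n); print(n,c)
    for t in ('jack','collar','screw_top','crank','grip_mid','pad','box','wrench','brush','spray_can'):
        r=env.mark_of(n,t); print(n,t,[( [round(float(x)) for x in q['uv']],round(float(q['p']),2)) for q in r][:3])
print(env.get_obs()['time_s'])
E
```

```text
pics
{'time_s': 0.0, 'tool_pos': array([6.49384499e-01, 3.01874660e-05, 2.30398916e-01]), 'ee_rot': array([-3.13970919e+00,  2.86838375e-05,  1.57079339e+00]), 'contact_force': array([1.06883446, 0.32302125, 0.37939857]), 'grip_width': 0.9999235120723166}
scene {'vertical_fov': 46.32384266643989, 'cx': 323.1715879210308, 'cy': 202.47775562857055, 'R': array([[ 0.56745248,  0.8233451 , -0.0100263 ],
       [ 0.52257822, -0.36951948, -0.76835367],
       [-0.63632514,  0.43076467, -0.63994696]]), 't': array([-0.31847929, -0.15360939,  1.56341529])}
scene jack [([342, 242], 0.6), ([340, 170], 0.42)]
scene collar []
scene screw_top [([338, 172], 0.96)]
scene crank [([204, 297], 0.98), ([180, 268], 0.64)]
scene grip_mid [([158, 274], 0.75), ([206, 306], 0.69)]
scene pad []
scene box []
scene wrench [([409, 183], 0.2)]
scene brush []
scene spray_can [([410, 182], 0.82)]
side {'vertical_fov': 48.133885879963074, 'cx': 312.09305913447395, 'cy': 202.1543239502541, 'R': array([[-0.88211067, -0.47064845,  0.01925616],
       [-0.27195993,  0.47548973, -0.83662854],
       [ 0.38460182, -0.74323
[... 297 characters left out ...]
]
side wrench [([323, 309], 0.9)]
side brush [([328, 178], 0.81)]
side spray_can [([263, 361], 0.82)]
wrist {'vertical_fov': 61.06676966165215, 'cx': 318.83785950492546, 'cy': 196.37053789240102, 'R': array([[ 9.99999994e-01, -1.11554161e-05,  1.13072255e-04],
       [-4.77689307e-05, -9.44222121e-01,  3.29309251e-01],
       [ 1.03091743e-04, -3.29309255e-01, -9.44222116e-01]]), 't': array([-0.65041892, -0.04351381,  0.38072165])}
wrist jack []
wrist collar [([96, 115], 0.59)]
wrist screw_top [([45, 128], 0.66)]
wrist crank [([220, 375], 0.7)]
wrist grip_mid [([43, 126], 0.36)]
wrist pad []
wrist box [([315, 89], 0.64)]
wrist wrench []
wrist brush [([318, 88], 0.39)]
wrist spray_can []
1.65
```

View pictures.

View pics/scene0.png

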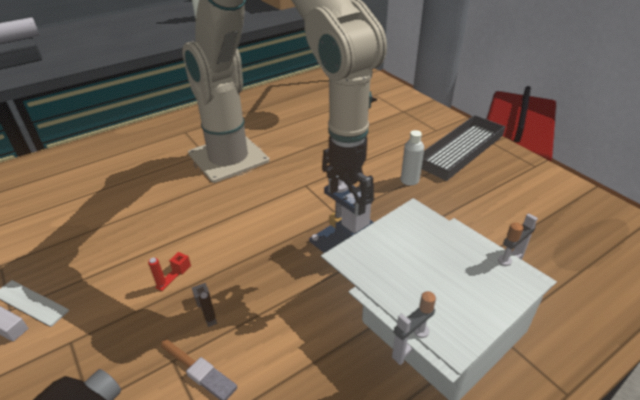

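View pics/side0.png

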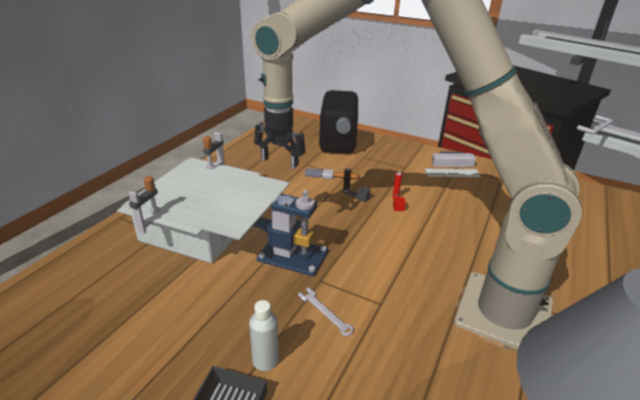

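View pics/wrist0.png

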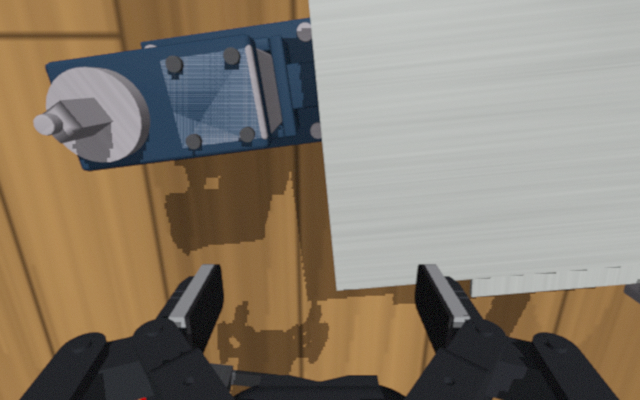

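```bash
cat > h.py <<'E'
import numpy as np, cv2
from rig import env
def K(c):
    f=200/np.tan(np.radians(c['vertical_fov'])/2); return f,c['cx'],c['cy']
def back(c,uv,z):
    f,cx,cy=K(c); p=np.array([(uv[0]-cx)/f*z,(uv[1]-cy)/f*z,z]); return c['R'].T@(p-c['t'])
def planept(c,uv,h):
    f,cx,cy=K(c); d=c['R'].T@np.array([(uv[0]-cx)/f,(uv[1]-cy)/f,1]); C=-c['R'].T@c['t']; return C+d*(h-C[2])/d[2]
def proj(c,X):
    f,cx,cy=K(c); p=c['R']@np.array(X)+c['t']; return np.array([f*p[0]/p[2]+cx,f*p[1]/p[2]+cy])
def cloud(c,d):
    f,cx,cy=K(c); v,u=np.mgrid[:400,:640]; P=np.stack([(u-cx)/f*d,(v-cy)/f*d,d],-1); return (P-c['t'])@c['R']
E
python3 - <<'E'
from h import *
o={}
for n in ('scene','side','wrist'):
    p,d=env.grab_frame(n); c=env.get_calibration(n); np.savez(f'{n}.npz',p=p,d=d,**c)
    X=cloud(c,d); o[n]=(p,d,c,X)
cs,cd=o['scene'][2],o['side'][2]
print('screw side', planept(cd,(308,190),.229),'wrist',planept(o['wrist'][2],(46,124),.229),'scene?',planept(cs,(338,172),.229))
for n,uv in (('scene',(204,297)),('scene',(207,300)),('side',(347,179)),('side',(362,196))):
    p,d,c,X=o[n]; print(n,uv,X[uv[1],uv[0]])
def crop(n,x,y,w,h,s):
    q=o[n][0][y:y+h,x:x+w,::-1]; return cv2.resize(q,None,fx=s,fy=s,interpolation=cv2.INTER_CUBIC)
cv2.imwrite('pics/c1.png',np.hstack([crop('scene',150,240,100,100,4),crop('side',310,150,100,100,4)]))
# height map points for crank region
for n,(x0,x1,y0,y1) in (('scene',(185,225,278,330)),('side',(335,375,165,205))):
    X=o[n][3][y0:y1,x0:x1].reshape(-1,3); m=X[:,2]>.02; Y=X[m]; print(n,len(Y),Y.min(0),Y.max(0))
    for a in (0.02,.03,.04,.05,.06,.07,.08,.09):
        q=Y[(Y[:,2]>=a)&(Y[:,2]<a+.01)]; 
        if len(q): print(a,len(q),q.mean(0).round(3),q.std(0).round(3))
E
```

```text
screw side [0.52744156 0.06177112 0.229     ] wrist [0.53548951 0.06603485 0.229     ] scene? [0.53699219 0.06195146 0.229     ]
scene (204, 297) [ 0.58463722 -0.32273171  0.09137558]
scene (207, 300) [ 0.5903588  -0.31956265  0.084942  ]
side (347, 179) [ 0.57560642 -0.31276377  0.05834126]
side (362, 196) [ 0.50845974 -0.29329269  0.02105578]
scene 475 [ 0.49308077 -0.46800737  0.02002821] [ 1.25583524 -0.29320203  0.87928336]
0.02 60 [ 0.549 -0.319  0.025] [0.041 0.009 0.003]
0.03 158 [ 0.526 -0.314  0.034] [0.034 0.012 0.002]
0.04 35 [ 0.589 -0.323  0.045] [0.003 0.007 0.003]
0.05 34 [ 0.589 -0.322  0.055] [0.003 0.007 0.003]
0.06 34 [ 0.59  -0.323  0.065] [0.003 0.006 0.003]
0.07 35 [ 0.589 -0.323  0.075] [0.004 0.007 0.003]
0.08 50 [ 0.587 -0.321  0.086] [0.006 0.007 0.003]
0.09 59 [ 0.583 -0.322  0.093] [0.005 0.005 0.002]
side 253 [ 0.06776219 -0.42113016  0.02002867] [0.62802988 0.9256843  0.83214441]
0.02 53 [ 0.526 -0.311  0.025] [0.035 0.028 0.003]
0.03 85 [ 0.525 -0.31   0.034] [0.03  0.011 0.002]
0.04 16 [ 0.576 -0.313  0.045] [0.007 0.003 0.003]
0.05 18 [ 0.575 -0.314  0.055] [0.007 0.004 0.003]
0.06 18 [ 0.577 -0.313  0.065] [0.007 0.004 0.003]
0.07 19 [ 0.576 -0.314  0.075] [0.007 0.005 0.002]
0.08 22 [ 0.575 -0.315  0.086] [0.006 0.006 0.003]
0.09 15 [ 0.578 -0.319  0.093] [0.006 0.005 0.002]
```

View pics/c1.png

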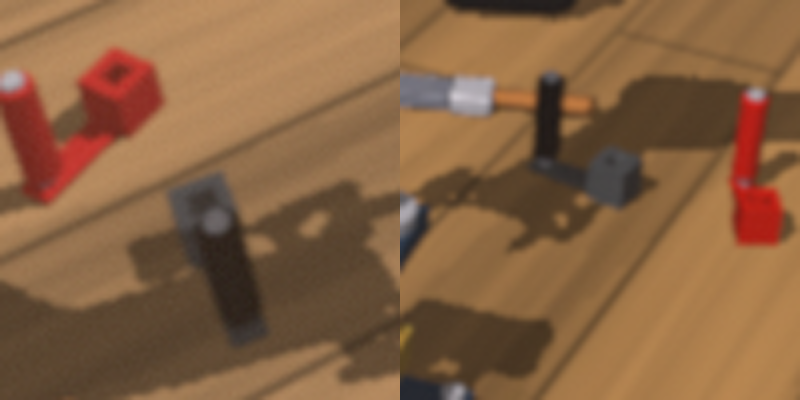

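```bash
cat > plan.py <<'E'
import sys,json
from h import *
from scipy.spatial.transform import Rotation as Ro
def yaw(): 
    o=env.get_obs(); R=Ro.from_euler('xyz',o['ee_rot']).as_matrix(); return np.arctan2(R[1,0],R[0,0])
def plan(target,yw,n,p0=None,y0=None):
    o=env.get_obs(); p=np.array(o['tool_pos'] if p0 is None else p0); y=yaw() if y0 is None else y0
    dy=(yw-y+np.pi)%(2*np.pi)-np.pi
    rows=[]; step=(np.array(target)-p)/n
    for i in range(n):
        a=y+dy*i/n
        ex=np.array([np.cos(a),np.sin(a)]); ey=np.array([np.sin(a),-np.cos(a)])
        r=dict(tx=step[:2]@ex/.2,ty=step[:2]@ey/.2,tz=-step[2]/.2,spin=-dy/n/.1)
        rows.append({k:round(float(v),3) for k,v in r.items()})
    for i in range(0,n,8): print(json.dumps(rows[i:i+8]))
def st():
    o=env.get_obs(); print(round(o['time_s'],2),o['tool_pos'].round(4),'yaw',round(yaw(),3),'rpy',o['ee_rot'].round(3),'F',o['contact_force'].round(1),'T',o['torque'].round(2),'g',round(o['grip_width'],3),'q',o['joint_positions'].round(2))
E
python3 - <<'E'
from plan import *
st(); plan([.51,-.306,.22],2.92,14)
E
```

```text
1.8 [0.65   0.     0.2313] yaw 1.571 rpy [ 3.142 -0.     1.571] F [ 0.8 -0.5  0.3] T [ 0.07 -0.06  0.03] g 1.0 q [-0.07  0.63  0.04  1.52 -0.03  1.   -0.02]
[{"tx": -0.109, "ty": -0.05, "tz": 0.004, "spin": -0.964}, {"tx": -0.104, "ty": -0.06, "tz": 0.004, "spin": -0.964}, {"tx": -0.098, "ty": -0.07, "tz": 0.004, "spin": -0.964}, {"tx": -0.091, "ty": -0.079, "tz": 0.004, "spin": -0.964}, {"tx": -0.082, "ty": -0.087, "tz": 0.004, "spin": -0.964}, {"tx": -0.074, "ty": -0.095, "tz": 0.004, "spin": -0.964}, {"tx": -0.064, "ty": -0.102, "tz": 0.004, "spin": -0.964}, {"tx": -0.054, "ty": -0.107, "tz": 0.004, "spin": -0.964}]
[{"tx": -0.044, "ty": -0.112, "tz": 0.004, "spin": -0.964}, {"tx": -0.033, "ty": -0.116, "tz": 0.004, "spin": -0.964}, {"tx": -0.021, "ty": -0.118, "tz": 0.004, "spin": -0.964}, {"tx": -0.01, "ty": -0.12, "tz": 0.004, "spin": -0.964}, {"tx": 0.002, "ty": -0.12, "tz": 0.004, "spin": -0.964}, {"tx": 0.013, "ty": -0.119, "tz": 0.004, "spin": -0.964}]
```

>>> {"op": "apply_moves", "data": {"moves": [{"tx": -0.11, "ty": -0.05, "spin": -1}, {"tx": -0.1, "ty": -0.06, "spin": -1}, {"tx": -0.1, "ty": -0.07, "spin": -1}, {"tx": -0.09, "ty": -0.08, "spin": -1}, {"tx": -0.08, "ty": -0.09, "spin": -1}, {"tx": -0.07, "ty": -0.1, "spin": -1}, {"tx": -0.06, "ty": -0.1, "spin": -1}, {"tx": -0.05, "ty": -0.11, "spin": -1}]}}

```text
validation failed for argument at $.mo...
```

>>> {"op": "apply_moves", "data": {"moves": [{"tx": -0.04, "ty": -0.11, "spin": -1}, {"tx": -0.03, "ty": -0.12, "spin": -1}, {"tx": -0.02, "ty": -0.12, "spin": -1}, {"tx": -0.01, "ty": -0.12, "spin": -1}, {"tx": 0.0, "ty": -0.12, "spin": -1}, {"tx": 0.01, "ty": -0.12, "spin": -1}]}}

```text
validation failed for argument at $.mo...
```

```bash
python3 - <<'E'
from plan import *
st()
p,d=env.grab_frame('wrist'); c=env.get_calibration('wrist'); st()
cv2.imwrite('pics/w1.png',p[:,:,::-1]); np.savez('w1.npz',p=p,d=d,**c)
X=cloud(c,d); m=(X[...,2]>.03)&(X[...,2]<.041)&(abs(X[...,0]-.51)<.06)&(abs(X[...,1]+.306)<.06)
print(m.sum(), X[m].mean(0), np.argwhere(m).mean(0))
g=(X[...,2]>.086)&(X[...,2]<.1)&(abs(X[...,0]-.58)<.03)&(abs(X[...,1]+.32)<.03)
print(g.sum(), X[g].mean(0) if g.any() else 0)
E
```

```text
1.8 [0.65   0.     0.2313] yaw 1.571 rpy [ 3.142 -0.     1.571] F [ 0.8 -0.5  0.3] T [ 0.07 -0.06  0.03] g 1.0 q [-0.07  0.63  0.04  1.52 -0.03  1.   -0.02]
1.85 [0.65   0.     0.2313] yaw 1.571 rpy [ 3.142 -0.     1.571] F [ 0.  -0.2  0.4] T [-0.05 -0.01 -0.01] g 1.003 q [-0.07  0.63  0.04  1.52 -0.03  1.   -0.02]
16 [ 0.52687715 -0.29917886  0.03200034] [384.75   225.5625]
0 0
```

View pics/w1.png

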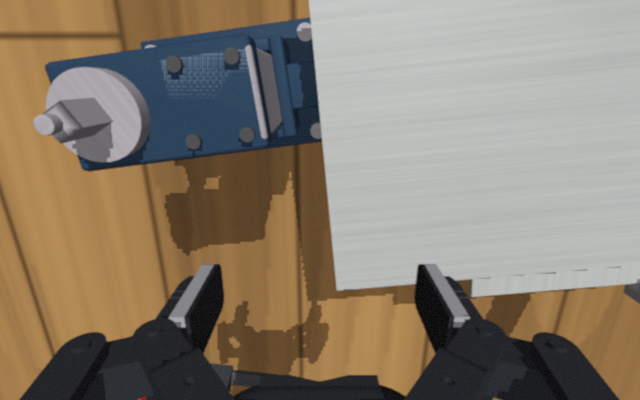

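>>> {"op": "apply_moves", "data": {"moves": [{"tx": -0.11, "ty": -0.05, "tz": 0.0, "spin": -0.96}, {"tx": -0.1, "ty": -0.06, "tz": 0.0, "spin": -0.96}, {"tx": -0.1, "ty": -0.07, "tz": 0.0, "spin": -0.96}, {"tx": -0.09, "ty": -0.08, "tz": 0.0, "spin": -0.96}, {"tx": -0.08, "ty": -0.09, "tz": 0.0, "spin": -0.96}, {"tx": -0.07, "ty": -0.1, "tz": 0.0, "spin": -0.96}, {"tx": -0.06, "ty": -0.1, "tz": 0.0, "spin": -0.96}, {"tx": -0.05, "ty": -0.11, "tz": 0.0, "spin": -0.96}]}}

```text
time_s: 2.85
tool_pos: [0.5676, -0.1763, 0.2312]
ee_rot: [3.14, 0.001, 2.369]
contact_force: [-0.3, 1.1, -0.8]
grip_width: 1.002
```

>>> {"op": "apply_moves", "data": {"moves": [{"tx": -0.04, "ty": -0.11, "tz": 0.0, "spin": -0.96}, {"tx": -0.03, "ty": -0.12, "tz": 0.0, "spin": -0.96}, {"tx": -0.02, "ty": -0.12, "tz": 0.0, "spin": -0.96}, {"tx": -0.01, "ty": -0.12, "tz": 0.0, "spin": -0.96}, {"tx": 0.0, "ty": -0.12, "tz": 0.0, "spin": -0.96}, {"tx": 0.01, "ty": -0.12, "tz": 0.0, "spin": -0.5}]}}

```text
time_s: 3.6
tool_pos: [0.5094, -0.3147, 0.2316]
ee_rot: [-3.142, 0.003, 2.917]
contact_force: [-0.3, 0.1, 0.1]
grip_width: 1.002
```

```bash
python3 - <<'E'
from plan import *
st()
p,d=env.grab_frame('wrist'); c=env.get_calibration('wrist'); st()
cv2.imwrite('pics/w2.png',p[:,:,::-1]); np.savez('w2.npz',p=p,d=d,**c)
X=cloud(c,d); m=(X[...,2]>.03)&(X[...,2]<.041)&(abs(X[...,0]-.51)<.06)&(abs(X[...,1]+.306)<.06)
print(m.sum(), X[m].mean(0), np.argwhere(m).mean(0))
g=(X[...,2]>.086)&(X[...,2]<.1)&(abs(X[...,0]-.58)<.03)&(abs(X[...,1]+.32)<.03)
print(g.sum(), X[g].mean(0) if g.any() else 0)
E
```

```text
3.6 [ 0.5094 -0.3147  0.2316] yaw 2.917 rpy [-3.142e+00  3.000e-03  2.917e+00] F [-0.3  0.1  0.1] T [-0.    0.01 -0.04] g 1.002 q [ 0.72  0.57 -0.33  1.66  0.22  0.94  1.65]
3.65 [ 0.5072 -0.3195  0.2314] yaw 2.913 rpy [-3.138e+00  2.000e-03  2.913e+00] F [-1.3 -3.7 -1. ] T [-0.25  0.1  -0.06] g 0.998 q [ 0.72  0.57 -0.33  1.66  0.22  0.95  1.66]
968 [ 0.51121    -0.31872387  0.03555098] [168.47623967 321.86053719]
484 [ 0.57451325 -0.32756287  0.09260453]
```

View pics/w2.png

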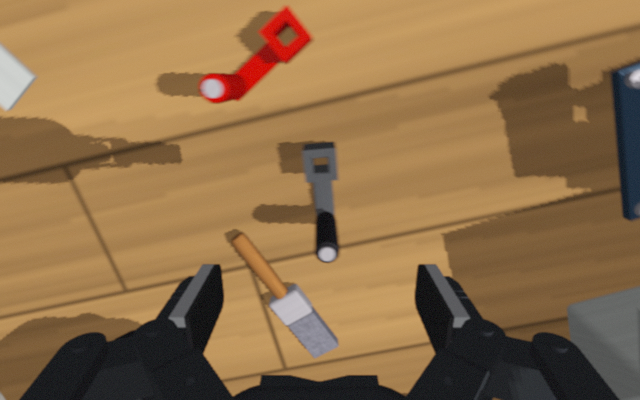

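```bash
python3 - <<'E'
from plan import *
st()
c=env.get_calibration('wrist'); p,d=env.grab_frame('wrist'); st()
cv2.imwrite('pics/w3.png',p[:,:,::-1]); np.savez('w3.npz',p=p,d=d,**c)
X=cloud(c,d); m=(X[...,2]>.031)&(X[...,2]<.041)&(abs(X[...,0]-.51)<.05)&(abs(X[...,1]+.306)<.05)
print(m.sum(), X[m].mean(0), np.argwhere(m).mean(0))
r=cv2.minAreaRect((X[m][:,:2]*1000).astype(np.float32)); print(r)
g=(X[...,2]>.086)&(X[...,2]<.1)&(abs(X[...,0]-.58)<.03)&(abs(X[...,1]+.32)<.03)
print(g.sum(), X[g].mean(0) if g.any() else 0)
u=np.argwhere(m); v0,v1=u[:,0].min()-20,u[:,0].max()+110; u0,u1=u[:,1].min()-30,u[:,1].max()+30
cv2.imwrite('pics/w3c.png',cv2.resize(p[v0:v1,u0:u1,::-1],None,fx=3.5,fy=3.5)); print(u0,v0,u.min(0),u.max(0))
E
```

```text
3.65 [ 0.5072 -0.3195  0.2314] yaw 2.913 rpy [-3.138e+00  2.000e-03  2.913e+00] F [-1.3 -3.7 -1. ] T [-0.25  0.1  -0.06] g 0.998 q [ 0.72  0.57 -0.33  1.66  0.22  0.95  1.66]
3.7 [ 0.5078 -0.3177  0.2313] yaw 2.909 rpy [-3.139e+00  2.000e-03  2.909e+00] F [-0.5 -0.2  0.2] T [-0.07  0.01 -0.03] g 0.996 q [ 0.72  0.57 -0.33  1.66  0.22  0.94  1.65]
880 [ 0.50949613 -0.31269531  0.03591919] [165.89090909 327.24318182]
((510.1815490722656, -312.88299560546875), (33.98709487915039, 34.51990509033203), 81.45230865478516)
482 [ 0.57690399 -0.32223427  0.09287688]
280 129 [149 310] [183 344]
```

View pics/w3c.png

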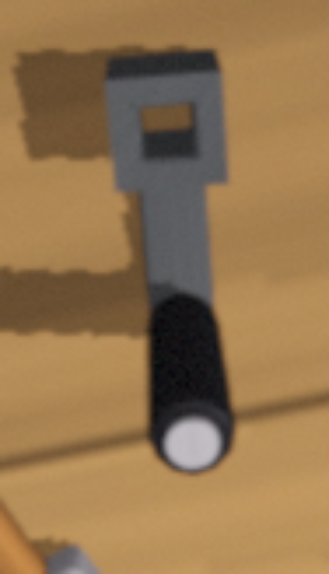

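```bash
python3 - <<'E'
from plan import *
st(); plan([.510,-.313,.07],2.997,5)
E
```

```text
3.7 [ 0.5078 -0.3177  0.2313] yaw 2.909 rpy [-3.139e+00  2.000e-03  2.909e+00] F [-0.5 -0.2  0.2] T [-0.07  0.01 -0.03] g 0.996 q [ 0.72  0.57 -0.33  1.66  0.22  0.94  1.65]
[{"tx": -0.001, "ty": 0.005, "tz": 0.161, "spin": -0.175}, {"tx": -0.001, "ty": 0.005, "tz": 0.161, "spin": -0.175}, {"tx": -0.001, "ty": 0.005, "tz": 0.161, "spin": -0.175}, {"tx": -0.001, "ty": 0.005, "tz": 0.161, "spin": -0.175}, {"tx": -0.001, "ty": 0.005, "tz": 0.161, "spin": -0.175}]
```

>>> {"op": "apply_moves", "data": {"moves": [{"tx": -0.001, "ty": 0.005, "tz": 0.16, "spin": -0.18}, {"tx": -0.001, "ty": 0.005, "tz": 0.16, "spin": -0.18}, {"tx": -0.001, "ty": 0.005, "tz": 0.16, "spin": -0.18}, {"tx": -0.001, "ty": 0.005, "tz": 0.16, "spin": -0.18}, {"tx": -0.001, "ty": 0.005, "tz": 0.1, "spin": -0.18}, {"tx": 0.0, "ty": 0.0, "tz": 0.0, "spin": 0.0}]}}

```text
time_s: 4.45
tool_pos: [0.5147, -0.308, 0.0807]
ee_rot: [3.141, 0.007, 3.0]
contact_force: [-0.6, 0.2, 0.1]
grip_width: 1.0
```

```bash
python3 - <<'E'
from plan import *
st()
c=env.get_calibration('wrist'); p,d=env.grab_frame('wrist'); st()
cv2.imwrite('pics/w4.png',p[:,:,::-1]); np.savez('w4.npz',p=p,d=d,**c)
X=cloud(c,d); m=(X[...,2]>.031)&(X[...,2]<.041)&(abs(X[...,0]-.51)<.05)&(abs(X[...,1]+.306)<.05)
if m.any():
  print(m.sum(), X[m].mean(0), np.argwhere(m).mean(0))
  print(cv2.minAreaRect((X[m][:,:2]*1000).astype(np.float32)))
E
```

```text
4.45 [ 0.5147 -0.308   0.0807] yaw 3.0 rpy [3.141 0.007 3.   ] F [-0.6  0.2  0.1] T [ 0.01 -0.   -0.  ] g 1.0 q [ 0.67  0.76 -0.28  1.79  0.33  0.63  1.63]
4.5 [ 0.5154 -0.3083  0.0817] yaw 3.0 rpy [-3.141  0.008  3.   ] F [ 0.7 -0.3 -0.7] T [ 0.04 -0.01 -0.03] g 1.0 q [ 0.67  0.76 -0.28  1.78  0.33  0.63  1.63]
2567 [ 0.50895069 -0.3122503   0.03576563] [217.66108298 311.49435138]
((510.1328125, -312.37896728515625), (34.07299041748047, 34.94413375854492), 81.76924896240234)
```

View pics/w4.png

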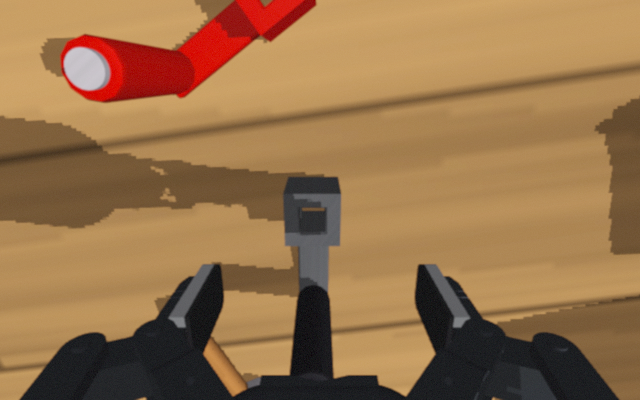

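>>> {"op": "apply_moves", "data": {"moves": [{"tx": 0.012, "ty": -0.012, "tz": 0.04, "spin": 0.0}, {"tx": 0.012, "ty": -0.012, "tz": 0.08, "spin": 0.0}, {"tx": 0.0, "ty": 0.0, "tz": 0.1, "spin": 0.0}, {"tx": 0.0, "ty": 0.0, "tz": 0.09, "spin": 0.0}, {"tx": 0.0, "ty": 0.0, "tz": 0.03, "spin": 0.0}, {"tx": 0.0, "ty": 0.0, "tz": 0.0, "spin": 0.0}]}}

```text
time_s: 5.25
tool_pos: [0.5117, -0.3144, 0.0123]
ee_rot: [-3.139, 0.013, 2.998]
contact_force: [-0.2, 1.4, 0.3]
grip_width: 0.998
```

>>> {"op": "apply_moves", "data": {"moves": [{"tx": 0.008, "ty": 0.008, "tz": 0.04, "spin": 0.0}, {"tx": 0.0, "ty": 0.0, "tz": 0.0, "spin": 0.0}]}}

```text
time_s: 5.5
tool_pos: [0.511, -0.3127, 0.0045]
ee_rot: [-3.138, 0.014, 2.998]
contact_force: [-0.7, 0.2, 0.2]
grip_width: 1.0
```

>>> {"op": "apply_moves", "data": {"moves": [{"tx": 0.0, "ty": 0.0, "tz": 0.0, "spin": 0.0}, {"tx": 0.0, "ty": 0.0, "tz": 0.0, "spin": 0.0}, {"tx": 0.0, "ty": 0.0, "tz": 0.0, "spin": 0.0}, {"tx": 0.0, "ty": 0.0, "tz": 0.0, "spin": 0.0}, {"tx": 0.0, "ty": 0.0, "tz": 0.0, "spin": 0.0}], "jaw": 1.0, "newtons": 60}}

```text
time_s: 6.12
tool_pos: [0.5117, -0.3128, 0.0056]
ee_rot: [-3.138, 0.016, 2.998]
contact_force: [-0.1, 0.4, -0.3]
grip_width: 0.39
```

>>> {"op": "apply_moves", "data": {"moves": [{"tx": 0.0, "ty": 0.0, "tz": -0.05, "spin": 0.0}, {"tx": 0.0, "ty": 0.0, "tz": -0.15, "spin": 0.0}, {"tx": 0.0, "ty": 0.0, "tz": -0.22, "spin": 0.0}, {"tx": 0.0, "ty": 0.0, "tz": -0.22, "spin": 0.0}, {"tx": 0.0, "ty": 0.0, "tz": -0.22, "spin": 0.0}, {"tx": 0.0, "ty": 0.0, "tz": -0.22, "spin": 0.0}, {"tx": 0.0, "ty": 0.0, "tz": -0.22, "spin": 0.0}]}}

```text
time_s: 7.0
tool_pos: [0.5023, -0.3095, 0.2697]
ee_rot: [3.14, 0.0, 2.998]
contact_force: [0.5, 0.1, -3.9]
grip_width: 0.394
```

```bash
python3 - <<'E'
from plan import *
st()
z=np.load('wrist.npz'); c={k:z[k] for k in z.files}; 
for k in ('vertical_fov','cx','cy'): c[k]=float(c[k])
X=cloud(c,z['d'])
def sel(a,b): return (X[...,2]>a)&(X[...,2]<b)&(X[...,0]<.66)&(X[...,1]>0)
m=sel(.193,.198); q=(X[m][:,:2]*1000).astype(np.float32); print('collar',len(q),cv2.minEnclosingCircle(q),cv2.minAreaRect(q))
m=sel(.183,.188); q=(X[m][:,:2]*1000).astype(np.float32); print('block',len(q),cv2.minAreaRect(q))
m=sel(.225,.235); q=X[m]; print('top',len(q),q.mean(0),np.argwhere(m).mean(0))
for a in np.arange(.196,.232,.004):
    m=sel(a,a+.004); print(round(a,3),m.sum(),X[m].mean(0).round(4) if m.any() else '')
cv2.imwrite('pics/sq.png',cv2.resize(z['p'][50:180,20:170,::-1],None,fx=5,fy=4.5,interpolation=cv2.INTER_CUBIC)[:,:,:])
E
```

```text
7.0 [ 0.5023 -0.3095  0.2697] yaw 2.998 rpy [3.14  0.    2.998] F [ 0.5  0.1 -3.9] T [ 0.02 -0.04  0.02] g 0.394 q [ 0.75  0.52 -0.38  1.64  0.21  1.02  1.73]
collar 5103 ((534.1547241210938, 65.69219207763672), 24.772302627563477) ((535.057861328125, 65.82463073730469), (47.403785705566406, 47.89044189453125), 11.462226867675781)
block 14965 ((563.9375610351562, 69.46321105957031), (110.05619049072266, 59.557884216308594), 7.388388633728027)
top 476 [0.53520837 0.06589008 0.22833717] [124.12605042  46.57352941]
0.196 487 [0.5389 0.0676 0.1969]
0.2 194 [0.5391 0.0669 0.2019]
0.204 202 [0.5394 0.067  0.206 ]
0.208 222 [0.5392 0.0665 0.21  ]
0.212 230 [0.5393 0.0668 0.214 ]
0.216 352 [0.5387 0.0666 0.2184]
0.22 497 [0.5374 0.0661 0.2218]
0.224 157 [0.5368 0.0663 0.2261]
0.228 350 [0.5347 0.0658 0.229 ]
```

View pics/sq.png

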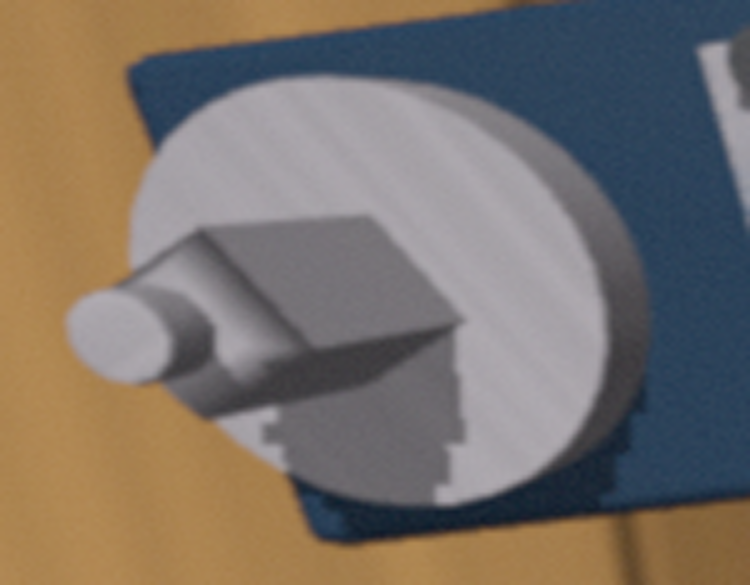

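```bash
python3 - <<'E'
from plan import *
z=np.load('wrist.npz'); c={k:z[k] for k in z.files}; 
for k in ('vertical_fov','cx','cy'): c[k]=float(c[k])
X=cloud(c,z['d'])
for a,b,h in (((94,97.8),(112,121.6),.195),((60,101),(82,127.8),.219)):
    A=planept(c,a,h);B=planept(c,b,h); v=B-A; print(A,B,np.linalg.norm(v),np.arctan2(v[1],v[0])%(np.pi/2))
m=(X[...,2]>.198)&(X[...,2]<.218)&(np.hypot(X[...,0]-.535,X[...,1]-.066)<.014)
P=X[m]; 
q=P-P.mean(0)
# ransac plane w/ vertical normal
best=None
for t in np.arange(0,np.pi,.01):
    n=np.array([np.cos(t),np.sin(t)]); s=P[:,:2]@n; h,e=np.histogram(s,bins=np.arange(s.min(),s.max()+.0006,.0006)); k=h.max()
    if best is None or k>best[0]: best=(k,t,len(P),e[h.argmax()]-np.array([.5348,.0657])@n)
print(best, best[1]%(np.pi/2))
st()
plan([.5348,.0657,.275],2.998,9)
E
```

```text
[0.53634641 0.07485251 0.195     ] [0.54309151 0.06297948 0.195     ] 0.01365523164470572 0.51663567464393
[0.53637282 0.07476226 0.219     ] [0.54337707 0.06308258 0.219     ] 0.013618894966251648 0.5401957295783604
(np.int64(427), np.float64(0.58), 1053, np.float64(0.0059994310681664165)) 0.58
7.0 [ 0.5023 -0.3095  0.2697] yaw 2.998 rpy [3.14  0.    2.998] F [ 0.5  0.1 -3.9] T [ 0.02 -0.04  0.02] g 0.394 q [ 0.75  0.52 -0.38  1.64  0.21  1.02  1.73]
[{"tx": 0.012, "ty": 0.209, "tz": -0.003, "spin": 0.0}, {"tx": 0.012, "ty": 0.209, "tz": -0.003, "spin": 0.0}, {"tx": 0.012, "ty": 0.209, "tz": -0.003, "spin": 0.0}, {"tx": 0.012, "ty": 0.209, "tz": -0.003, "spin": 0.0}, {"tx": 0.012, "ty": 0.209, "tz": -0.003, "spin": 0.0}, {"tx": 0.012, "ty": 0.209, "tz": -0.003, "spin": 0.0}, {"tx": 0.012, "ty": 0.209, "tz": -0.003, "spin": 0.0}, {"tx": 0.012, "ty": 0.209, "tz": -0.003, "spin": 0.0}]
[{"tx": 0.012, "ty": 0.209, "tz": -0.003, "spin": 0.0}]
```

```bash
python3 - <<'E'
from plan import *
plan([.5358,.0664,.275],3.68,10)
E
```

```text
[{"tx": 0.01, "ty": 0.188, "tz": -0.003, "spin": -0.682}, {"tx": -0.003, "ty": 0.189, "tz": -0.003, "spin": -0.682}, {"tx": -0.015, "ty": 0.188, "tz": -0.003, "spin": -0.682}, {"tx": -0.028, "ty": 0.187, "tz": -0.003, "spin": -0.682}, {"tx": -0.041, "ty": 0.184, "tz": -0.003, "spin": -0.682}, {"tx": -0.053, "ty": 0.181, "tz": -0.003, "spin": -0.682}, {"tx": -0.066, "ty": 0.177, "tz": -0.003, "spin": -0.682}, {"tx": -0.077, "ty": 0.172, "tz": -0.003, "spin": -0.682}]
[{"tx": -0.089, "ty": 0.166, "tz": -0.003, "spin": -0.682}, {"tx": -0.1, "ty": 0.16, "tz": -0.003, "spin": -0.682}]
```

>>> {"op": "apply_moves", "data": {"moves": [{"tx": 0.01, "ty": 0.19, "tz": -0.005, "spin": -0.68}, {"tx": -0.003, "ty": 0.19, "tz": -0.005, "spin": -0.68}, {"tx": -0.015, "ty": 0.19, "tz": -0.005, "spin": -0.68}, {"tx": -0.03, "ty": 0.19, "tz": -0.005, "spin": -0.68}, {"tx": -0.04, "ty": 0.18, "tz": 0.0, "spin": -0.68}, {"tx": -0.05, "ty": 0.18, "tz": 0.0, "spin": -0.68}, {"tx": -0.065, "ty": 0.18, "tz": 0.0, "spin": -0.68}, {"tx": -0.08, "ty": 0.17, "tz": 0.0, "spin": -0.68}]}}

```text
time_s: 8.0
tool_pos: [0.5244, -0.0044, 0.2782]
ee_rot: [-3.134, -0.001, -2.732]
contact_force: [0.5, 0.0, -3.5]
grip_width: 0.385
```

```bash
python3 - <<'E'
from plan import *
st();plan([.5358,.0664,.275],3.68,3)
E
```

```text
8.0 [ 0.5244 -0.0044  0.2782] yaw -2.732 rpy [-3.134e+00 -1.000e-03 -2.732e+00] F [ 0.5  0.  -3.5] T [ 0.02  0.02 -0.05] g 0.385 q [ 0.34  0.44 -0.57  1.8   0.29  0.99  1.64]
[{"tx": -0.064, "ty": 0.101, "tz": 0.005, "spin": -0.429}, {"tx": -0.069, "ty": 0.098, "tz": 0.005, "spin": -0.429}, {"tx": -0.073, "ty": 0.095, "tz": 0.005, "spin": -0.429}]
```

>>> {"op": "apply_moves", "data": {"moves": [{"tx": -0.065, "ty": 0.1, "tz": 0.0, "spin": -0.43}, {"tx": -0.07, "ty": 0.1, "tz": 0.0, "spin": -0.43}, {"tx": -0.05, "ty": 0.07, "tz": 0.0, "spin": -0.35}, {"tx": 0.0, "ty": 0.0, "tz": 0.0, "spin": 0.0}]}}

```text
time_s: 8.5
tool_pos: [0.5315, 0.0653, 0.2782]
ee_rot: [-3.134, -0.005, -2.6]
contact_force: [-0.4, -1.1, -3.6]
grip_width: 0.383
```

```bash
python3 - <<'E'
from plan import *
st()
o=env.get_obs(); c=env.get_calibration('wrist'); p,d=env.grab_frame('wrist'); st()
cv2.imwrite('pics/w5.png',p[:,:,::-1]); np.savez('w5.npz',p=p,d=d,**c)
R=Ro.from_euler('xyz',o['ee_rot']).as_matrix()
T=(cloud(c,d)-o['tool_pos'])@R
m=(T[...,2]<0)&(T[...,2]>-.05)&(abs(T[...,0])<.03)&(abs(T[...,1])<.03)&(d>0)
print(m.sum()); h=np.histogram(T[m][:,2],bins=20); print(h)
for n in ('screw_top','collar','crank','grip_mid'): print(n,[(q['uv'],q['p']) for q in env.mark_of('wrist',n)][:2])
E
```

```text
8.5 [0.5315 0.0653 0.2782] yaw -2.6 rpy [-3.134 -0.005 -2.6  ] F [-0.4 -1.1 -3.6] T [-0.01  0.1   0.  ] g 0.383 q [ 0.23  0.46 -0.61  1.76  0.32  1.01  1.62]
8.55 [0.5315 0.064  0.2781] yaw -2.602 rpy [-3.134 -0.006 -2.602] F [-0.1  0.1 -4.4] T [-0.05  0.05  0.06] g 0.389 q [ 0.23  0.46 -0.6   1.76  0.32  1.01  1.62]
13317
(array([ 406,  373,  317,  240,  654,  297,  254, 3786, 2030,  668,  623,
        576,  531,  504,  492,  465,  416,  296,  201,  188]), array([-4.99959713e-02, -4.74972234e-02, -4.49984756e-02, -4.24997277e-02,
       -4.00009799e-02, -3.75022320e-02, -3.50034842e-02, -3.25047363e-02,
       -3.00059885e-02, -2.75072406e-02, -2.50084928e-02, -2.25097449e-02,
       -2.00109971e-02, -1.75122492e-02, -1.50135014e-02, -1.25147535e-02,
       -1.00160057e-02, -7.51725784e-03, -5.01850999e-03, -2.51976214e-03,
       -2.10142934e-05]))
screw_top [([321.2, 227.8], 0.88), ([320.7, 155.2], 0.18)]
collar [([323.2, 206.8], 0.61)]
crank [([318.6, 254.8], 0.91)]
grip_mid []
```

View pics/w5.png

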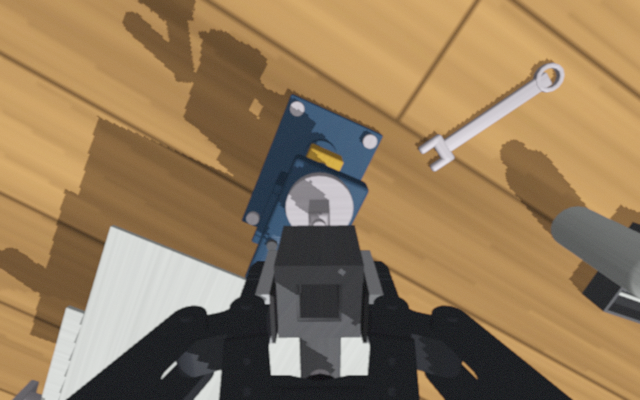

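```bash
python3 - <<'E'
from plan import *
z=np.load('w5.npz'); c={k:z[k] for k in z.files}
for k in ('vertical_fov','cx','cy'): c[k]=float(c[k])
R=Ro.from_euler('xyz',[-3.134,-.005,-2.6]).as_matrix(); t=np.array([.5315,.0653,.2782])
T=(cloud(c,z['d'])-t)@R
m=(T[...,2]<-.0275)&(T[...,2]>-.034)&(abs(T[...,0])<.03)&(abs(T[...,1])<.016)
q=T[m]; print(q.mean(0),q.min(0),q.max(0)); print(np.percentile(q[:,0],[1,5,50,95,99]))
cv2.imwrite('pics/w5c.png',cv2.resize(z['p'][190:340,240:400,::-1],None,fx=5,fy=4,interpolation=cv2.INTER_CUBIC))
X=cloud(c,z['d']); m=(X[...,2]>.193)&(X[...,2]<.198)&(np.hypot(X[...,0]-.535,X[...,1]-.066)<.035)
q=(X[m][:,:2]*1000).astype(np.float32); print('collar',len(q),cv2.minEnclosingCircle(q))
E
```

```text
[ 0.00295823  0.00035258 -0.03025439] [-0.01670147 -0.01599441 -0.03396046] [ 0.0196352   0.01599614 -0.02750153]
[-0.01537369 -0.01401157  0.00382592  0.01827879  0.01878704]
collar 2265 ((534.0595092773438, 65.23699188232422), 24.046340942382812)
```

View pics/w5c.png

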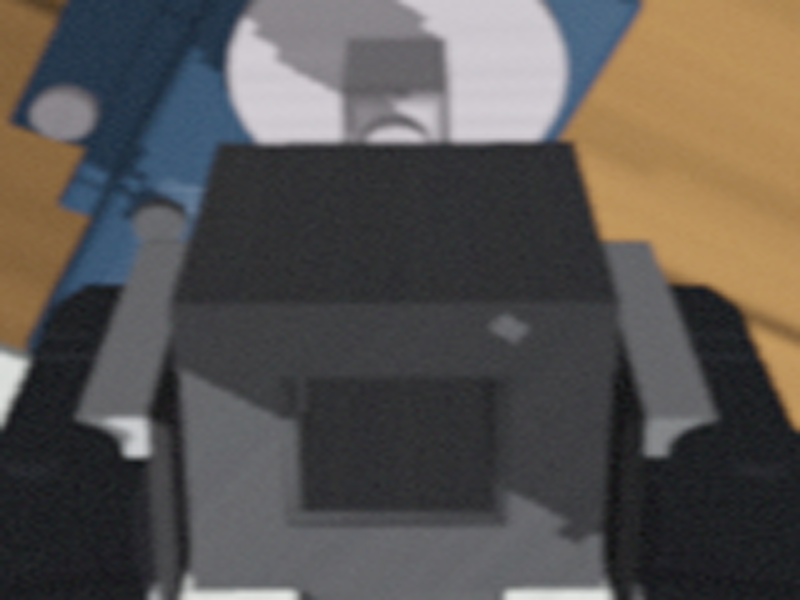

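>>> {"op": "apply_moves", "data": {"moves": [{"tx": -0.025, "ty": 0.0, "tz": 0.06, "spin": 0.0}, {"tx": 0.0, "ty": 0.0, "tz": 0.08, "spin": 0.0}, {"tx": 0.0, "ty": 0.0, "tz": 0.04, "spin": 0.0}, {"tx": 0.0, "ty": 0.0, "tz": 0.0, "spin": 0.0}, {"tx": 0.0, "ty": 0.0, "tz": 0.0, "spin": 0.0}]}}

```text
time_s: 9.38
tool_pos: [0.5359, 0.063, 0.2383]
ee_rot: [-3.134, -0.008, -2.607]
contact_force: [0.2, -0.1, -3.1]
grip_width: 0.388
```

```bash
python3 - <<'E'
from plan import *
st(); o=env.get_obs(); y=yaw(); p=o['tool_pos']; hub=p[:2]+.0017*np.array([np.cos(y),np.sin(y)]); e=np.array([.5343,.0655])-hub
print('err mm',e*1000,'tx',e@[np.cos(y),np.sin(y)]/.2,'ty',e@[np.sin(y),-np.cos(y)]/.2)
E
```

```text
9.38 [0.5359 0.063  0.2383] yaw -2.607 rpy [-3.134 -0.008 -2.607] F [ 0.2 -0.1 -3.1] T [ 0.02  0.03 -0.02] g 0.388 q [ 0.21  0.52 -0.58  1.8   0.36  0.93  1.58]
err mm [-0.15258328  3.37552877] tx -0.007935503927952644 ty 0.014915249944350175
```

>>> {"op": "apply_moves", "data": {"moves": [{"tx": -0.008, "ty": 0.016, "tz": 0.0, "spin": 0.0}, {"tx": 0.0, "ty": 0.0, "tz": 0.0, "spin": 0.0}]}}

```text
time_s: 9.62
tool_pos: [0.5361, 0.0671, 0.2389]
ee_rot: [-3.133, -0.007, -2.607]
contact_force: [0.5, 0.4, -3.0]
grip_width: 0.388
```

```bash
cat > err.py <<'E'
from plan import *
st(); o=env.get_obs(); y=yaw(); p=o['tool_pos']; hub=p[:2]+.0017*np.array([np.cos(y),np.sin(y)]); e=np.array([.5343,.0655])-hub
print('err mm',e*1000,'tx',e@[np.cos(y),np.sin(y)]/.2,'ty',e@[np.sin(y),-np.cos(y)]/.2,'under',p[2]-.0052)
E
python3 err.py
```

```text
9.62 [0.5361 0.0671 0.2389] yaw -2.607 rpy [-3.133 -0.007 -2.607] F [ 0.5  0.4 -3. ] T [-0.02  0.02  0.01] g 0.388 q [ 0.21  0.52 -0.58  1.8   0.36  0.93  1.57]
err mm [-0.29481595 -0.78275609] tx 0.0032615366096126913 ty -0.0026178173226568133 under 0.23373958833248648
```

Good alignment; descend gently.

>>> {"op": "apply_moves", "data": {"moves": [{"tx": 0.003, "ty": -0.002, "tz": 0.025, "spin": 0.0}, {"tx": 0.0, "ty": 0.0, "tz": 0.025, "spin": 0.0}, {"tx": 0.0, "ty": 0.0, "tz": 0.02, "spin": 0.0}]}}

```text
time_s: 10.0
tool_pos: [0.536, 0.0663, 0.2246]
ee_rot: [-3.133, -0.006, -2.607]
contact_force: [-0.1, 1.2, -1.2]
grip_width: 0.39
```

```bash
python3 err.py
```

```text
10.0 [0.536  0.0663 0.2246] yaw -2.607 rpy [-3.133 -0.006 -2.607] F [-0.1  1.2 -1.2] T [ 0.15  0.15 -0.02] g 0.39 q [ 0.2   0.53 -0.57  1.82  0.37  0.9   1.56]
err mm [-0.27132062  0.06582889] tx 0.001000024388825623 ty 0.0009739914173196801 under 0.21941562896854883
```

>>> {"op": "apply_moves", "data": {"moves": [{"tx": 0.0, "ty": 0.0, "tz": 0.02, "spin": 0.0}, {"tx": 0.0, "ty": 0.0, "tz": 0.02, "spin": 0.0}]}}

```text
time_s: 10.25
tool_pos: [0.5358, 0.0665, 0.2159]
ee_rot: [-3.133, -0.006, -2.607]
contact_force: [0.0, 0.2, -4.2]
grip_width: 0.389
```

```bash
python3 err.py
```

```text
10.25 [0.5358 0.0665 0.2159] yaw -2.607 rpy [-3.133 -0.006 -2.607] F [ 0.   0.2 -4.2] T [ 0.03  0.09 -0.01] g 0.389 q [ 0.19  0.54 -0.57  1.83  0.38  0.88  1.55]
err mm [-0.04867715 -0.13789475] tx 0.0005606172633733383 ty -0.0004693814875864752 under 0.21068360954088453
```

>>> {"op": "apply_moves", "data": {"moves": [{"tx": 0.0, "ty": 0.0, "tz": 0.025, "spin": 0.0}, {"tx": 0.0, "ty": 0.0, "tz": 0.025, "spin": 0.0}, {"tx": 0.0, "ty": 0.0, "tz": 0.015, "spin": 0.0}]}}

```text
time_s: 10.62
tool_pos: [0.5357, 0.0665, 0.2018]
ee_rot: [-3.134, -0.006, -2.607]
contact_force: [0.3, 0.2, -3.6]
grip_width: 0.386
```

```bash
python3 err.py
```

```text
10.62 [0.5357 0.0665 0.2018] yaw -2.607 rpy [-3.134 -0.006 -2.607] F [ 0.3  0.2 -3.6] T [0.04 0.03 0.01] g 0.386 q [ 0.19  0.56 -0.56  1.85  0.39  0.85  1.54]
err mm [ 0.06189459 -0.09742463] tx -1.8156743991338714e-05 ty -0.0005768299788447898 under 0.1965593227299151
```

>>> {"op": "apply_moves", "data": {"moves": [{"tx": 0.0, "ty": 0.0, "tz": 0.01, "spin": 0.0}, {"tx": 0.0, "ty": 0.0, "tz": 0.008, "spin": 0.0}]}}

```text
time_s: 10.88
tool_pos: [0.5357, 0.0664, 0.2008]
ee_rot: [-3.132, -0.006, -2.607]
contact_force: [-6.5, -1.2, 13.5]
grip_width: 0.385
```

```bash
python3 err.py
```

```text
10.88 [0.5357 0.0664 0.2008] yaw -2.607 rpy [-3.132 -0.006 -2.607] F [-6.5 -1.2 13.5] T [-0.11  1.14  0.03] g 0.385 q [ 0.18  0.56 -0.55  1.85  0.4   0.85  1.54]
err mm [ 0.07736864 -0.07716041] tx -0.00013649154839437785 ty -0.0005290188430952182 under 0.19564980726350928
```

>>> {"op": "apply_moves", "data": {"moves": [{"tx": 0.0, "ty": 0.0, "tz": 0.0, "spin": 0.0}, {"tx": 0.0, "ty": 0.0, "tz": 0.0, "spin": 0.0}, {"tx": 0.0, "ty": 0.0, "tz": 0.0, "spin": 0.0}, {"tx": 0.0, "ty": 0.0, "tz": 0.0, "spin": 0.0}], "jaw": -1.0}}

```text
time_s: 11.38
tool_pos: [0.5376, 0.0666, 0.2023]
ee_rot: [-3.13, -0.002, -2.608]
contact_force: [0.4, -0.3, -0.2]
grip_width: 0.998
```

>>> {"op": "apply_moves", "data": {"moves": [{"tx": 0.0, "ty": 0.0, "tz": -0.1, "spin": 0.0}, {"tx": 0.0, "ty": 0.0, "tz": -0.2, "spin": 0.0}, {"tx": 0.0, "ty": 0.0, "tz": -0.2, "spin": 0.0}, {"tx": 0.0, "ty": 0.0, "tz": -0.1, "spin": 0.0}, {"tx": 0.0, "ty": 0.0, "tz": 0.0, "spin": 0.0}]}}

```text
time_s: 12.0
tool_pos: [0.5368, 0.0678, 0.3245]
ee_rot: [-3.131, -0.004, -2.608]
contact_force: [0.1, -1.1, -1.2]
grip_width: 1.001
```

```bash
python3 - <<'E'
from plan import *
st()
c=env.get_calibration('wrist'); p,d=env.grab_frame('wrist'); cs=env.get_calibration('side'); ps,ds=env.grab_frame('side'); st()
cv2.imwrite('pics/w6.png',p[:,:,::-1]); np.savez('w6.npz',p=p,d=d,**c); np.savez('side6.npz',p=ps,d=ds,**cs)
cv2.imwrite('pics/s6.png',cv2.resize(ps[170:280,220:360,::-1],None,fx=5,fy=5,interpolation=cv2.INTER_CUBIC))
X=cloud(c,d); 
def near(a,b,x,y,r): 
    m=(X[...,2]>a)&(X[...,2]<b)&(np.hypot(X[...,0]-x,X[...,1]-y)<r); return X[m]
q=near(.222,.24,.5343,.0655,.03); print('hub',len(q),q.mean(0),np.median(q[:,2]),cv2.minAreaRect((q[:,:2]*1000).astype(np.float32)))
q=near(.28,.297,.5945,.1012,.03); print('grip',len(q),q.mean(0) if len(q) else '')
plan([.5945,.1012,.30],yaw(),3)
E
```

```text
12.0 [0.5368 0.0678 0.3245] yaw -2.608 rpy [-3.131 -0.004 -2.608] F [ 0.1 -1.1 -1.2] T [-0.    0.02 -0.  ] g 1.001 q [ 0.24  0.43 -0.62  1.68  0.28  1.12  1.64]
12.1 [0.5358 0.0673 0.3227] yaw -2.607 rpy [-3.132 -0.007 -2.607] F [-0.2 -1.2  0.6] T [-0.02 -0.01  0.04] g 1.001 q [ 0.24  0.43 -0.62  1.68  0.28  1.12  1.64]
hub 2020 [0.53353546 0.06416453 0.23004454] 0.23073249964126774 ((534.5565795898438, 64.58161926269531), (34.86824035644531, 33.9316291809082), 31.255584716796875)
grip 1013 [0.59128776 0.09888475 0.2872279 ]
[{"tx": -0.113, "ty": -0.001, "tz": 0.038, "spin": -0.0}, {"tx": -0.113, "ty": -0.001, "tz": 0.038, "spin": -0.0}, {"tx": -0.113, "ty": -0.001, "tz": 0.038, "spin": -0.0}]
```

View pics/w6.png

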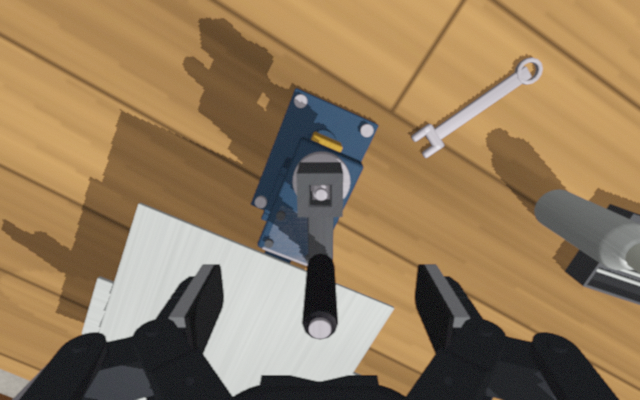

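View pics/s6.png

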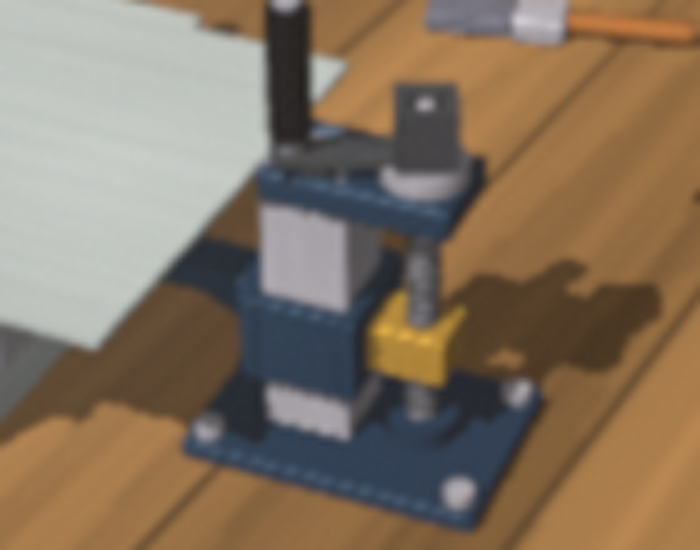

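>>> {"op": "apply_moves", "data": {"moves": [{"tx": -0.09, "ty": 0.0, "tz": 0.0, "spin": 0.0}, {"tx": -0.13, "ty": 0.0, "tz": 0.0, "spin": 0.0}, {"tx": -0.09, "ty": 0.0, "tz": 0.02, "spin": 0.0}, {"tx": 0.0, "ty": 0.0, "tz": 0.03, "spin": 0.0}]}}

```text
time_s: 12.6
tool_pos: [0.5877, 0.0979, 0.3056]
ee_rot: [-3.135, -0.017, -2.608]
contact_force: [-1.1, -0.2, 0.2]
grip_width: 1.0
```

```bash
python3 - <<'E'
from plan import *
st(); plan([.594,.1008,.232],yaw(),4)
E
```

```text
12.6 [0.5877 0.0979 0.3056] yaw -2.608 rpy [-3.135 -0.017 -2.608] F [-1.1 -0.2  0.2] T [-0.01  0.06 -0.01] g 1.0 q [ 0.15  0.54 -0.6   1.55  0.33  1.17  1.59]
[{"tx": -0.009, "ty": -0.001, "tz": 0.092, "spin": -0.0}, {"tx": -0.009, "ty": -0.001, "tz": 0.092, "spin": -0.0}, {"tx": -0.009, "ty": -0.001, "tz": 0.092, "spin": -0.0}, {"tx": -0.009, "ty": -0.001, "tz": 0.092, "spin": -0.0}]
```

>>> {"op": "apply_moves", "data": {"moves": [{"tx": -0.018, "ty": 0.0, "tz": 0.06, "spin": 0.0}, {"tx": -0.009, "ty": 0.0, "tz": 0.09, "spin": 0.0}, {"tx": 0.0, "ty": 0.0, "tz": 0.09, "spin": 0.0}, {"tx": 0.0, "ty": 0.0, "tz": 0.08, "spin": 0.0}, {"tx": 0.0, "ty": 0.0, "tz": 0.0, "spin": 0.0}]}}

```text
time_s: 13.22
tool_pos: [0.587, 0.0966, 0.2341]
ee_rot: [-3.136, -0.026, -2.608]
contact_force: [0.2, -0.4, -0.0]
grip_width: 1.0
```

```bash
python3 - <<'E'
from plan import *
st(); plan([.594,.1008,.232],yaw(),1)
E
```

```text
13.22 [0.587  0.0966 0.2341] yaw -2.608 rpy [-3.136 -0.026 -2.608] F [ 0.2 -0.4 -0. ] T [ 0.04 -0.03  0.04] g 1.0 q [ 0.13  0.61 -0.57  1.64  0.38  1.03  1.54]
[{"tx": -0.041, "ty": 0.001, "tz": 0.011, "spin": -0.0}]
```

>>> {"op": "apply_moves", "data": {"moves": [{"tx": -0.03, "ty": 0.0, "tz": 0.005, "spin": 0.0}, {"tx": -0.01, "ty": 0.0, "tz": 0.0, "spin": 0.0}, {"tx": 0.0, "ty": 0.0, "tz": 0.0, "spin": 0.0}]}}

```text
time_s: 13.6
tool_pos: [0.5954, 0.1012, 0.2343]
ee_rot: [-3.135, -0.024, -2.609]
contact_force: [-1.2, -0.0, -0.1]
grip_width: 1.004
```

```bash
python3 - <<'E'
from plan import *
st(); plan([.594,.1008,.232],yaw(),1)
E
```

```text
13.6 [0.5954 0.1012 0.2343] yaw -2.609 rpy [-3.135 -0.024 -2.609] F [-1.2 -0.  -0.1] T [ 0.07  0.01 -0.05] g 1.004 q [ 0.12  0.62 -0.57  1.62  0.38  1.04  1.54]
[{"tx": 0.007, "ty": 0.002, "tz": 0.011, "spin": -0.0}]
```

>>> {"op": "apply_moves", "data": {"moves": [{"tx": 0.0, "ty": 0.0, "tz": 0.0, "spin": 0.0}, {"tx": 0.0, "ty": 0.0, "tz": 0.0, "spin": 0.0}, {"tx": 0.0, "ty": 0.0, "tz": 0.0, "spin": 0.0}, {"tx": 0.0, "ty": 0.0, "tz": 0.0, "spin": 0.0}, {"tx": 0.0, "ty": 0.0, "tz": 0.0, "spin": 0.0}], "jaw": 1.0, "newtons": 60}}

```text
time_s: 14.22
tool_pos: [0.5956, 0.1014, 0.2352]
ee_rot: [-3.135, -0.022, -2.609]
contact_force: [0.2, 0.6, 0.3]
grip_width: 0.262
```

```bash
cat > wind.py <<'E'
import sys
from plan import *
A=np.array([.5343,.0655]); 
def wind(n,d,r=.070,lead=0.0,z0=None,corr=0.6):
    o=env.get_obs(); p=o['tool_pos']; y=yaw(); v=p[:2]-A; th=np.arctan2(v[1],v[0]); rm=np.hypot(*v)
    F=o['contact_force']; t=np.array([np.sin(th),-np.cos(th)]); rr=np.array([np.cos(th),np.sin(th)])
    st(); print('theta',round(th,3),'r',round(rm*1000,1),'Fpush(tang) on tool',round(float(F[:2]@t),2),'Frad',round(float(F[:2]@rr),2),'Fz',round(float(F[2]),2))
    ex=np.array([np.cos(y),np.sin(y)]); ey=np.array([np.sin(y),-np.cos(y)])
    rows=[]
    cur=p[:2]
    for i in range(n):
        a=th-d*(i+1)-lead*0
        # command relative: chord on nominal circle + radial correction spread
        a0=th-d*i
        c=r*np.array([np.cos(a)-np.cos(a0),np.sin(a)-np.sin(a0)])
        rad=(r-rm)*corr/n*np.array([np.cos(a0),np.sin(a0)])
        s=c+rad
        rows.append(dict(tx=round(float(s@ex/.2),3),ty=round(float(s@ey/.2),3),tz=round(float((p[2]-z0)/.2/n),3) if z0 else 0.0,spin=0.0))
    print(json.dumps(rows))
if __name__=='__main__': wind(int(sys.argv[1]),float(sys.argv[2]),r=float(sys.argv[3]) if len(sys.argv)>3 else .07, z0=float(sys.argv[4]) if len(sys.argv)>4 else None)
E
python3 wind.py 6 0.25
```

```text
14.22 [0.5956 0.1014 0.2352] yaw -2.609 rpy [-3.135 -0.022 -2.609] F [0.2 0.6 0.3] T [0.03 0.03 0.07] g 0.262 q [ 0.12  0.62 -0.57  1.62  0.38  1.04  1.54]
theta 0.529 r 71.1 Fpush(tang) on tool -0.4 Frad 0.52 Fz 0.25
[{"tx": 0.012, "ty": -0.087, "tz": 0.0, "spin": 0.0}, {"tx": 0.033, "ty": -0.081, "tz": 0.0, "spin": 0.0}, {"tx": 0.052, "ty": -0.07, "tz": 0.0, "spin": 0.0}, {"tx": 0.068, "ty": -0.055, "tz": 0.0, "spin": 0.0}, {"tx": 0.079, "ty": -0.037, "tz": 0.0, "spin": 0.0}, {"tx": 0.086, "ty": -0.016, "tz": 0.0, "spin": 0.0}]
```

>>> {"op": "apply_moves", "data": {"moves": [{"tx": 0.012, "ty": -0.087, "tz": 0.0, "spin": 0.0}, {"tx": 0.033, "ty": -0.081, "tz": 0.0, "spin": 0.0}, {"tx": 0.052, "ty": -0.07, "tz": 0.0, "spin": 0.0}, {"tx": 0.068, "ty": -0.055, "tz": 0.0, "spin": 0.0}]}}

```text
time_s: 14.72
tool_pos: [0.6001, 0.0417, 0.2357]
ee_rot: [3.136, -0.009, -2.602]
contact_force: [3.7, 5.6, -4.7]
grip_width: 0.261
```

```bash
python3 wind.py 6 0.25 .0711 .235
```

```text
14.72 [0.6001 0.0417 0.2357] yaw -2.602 rpy [ 3.136 -0.009 -2.602] F [ 3.7  5.6 -4.7] T [ 0.97 -0.92 -0.03] g 0.261 q [ 0.24  0.61 -0.58  1.63  0.37  1.02  1.65]
theta -0.348 r 69.9 Fpush(tang) on tool -6.56 Frad 1.51 Fz -4.73
[{"tx": 0.075, "ty": -0.047, "tz": 0.001, "spin": 0.0}, {"tx": 0.084, "ty": -0.027, "tz": 0.001, "spin": 0.0}, {"tx": 0.088, "ty": -0.006, "tz": 0.001, "spin": 0.0}, {"tx": 0.087, "ty": 0.016, "tz": 0.001, "spin": 0.0}, {"tx": 0.08, "ty": 0.037, "tz": 0.001, "spin": 0.0}, {"tx": 0.069, "ty": 0.056, "tz": 0.001, "spin": 0.0}]
```

>>> {"op": "apply_moves", "data": {"moves": [{"tx": 0.075, "ty": -0.047, "tz": 0.0, "spin": 0.0}, {"tx": 0.084, "ty": -0.027, "tz": 0.0, "spin": 0.0}, {"tx": 0.088, "ty": -0.006, "tz": 0.0, "spin": 0.0}, {"tx": 0.087, "ty": 0.016, "tz": 0.0, "spin": 0.0}, {"tx": 0.08, "ty": 0.037, "tz": 0.0, "spin": 0.0}, {"tx": 0.069, "ty": 0.056, "tz": 0.0, "spin": 0.0}]}}

```text
time_s: 15.48
tool_pos: [0.5251, -0.0029, 0.2349]
ee_rot: [3.136, 0.019, -2.601]
contact_force: [7.0, 1.3, -6.4]
grip_width: 0.27
```

```bash
python3 wind.py 7 0.25 .0705 .235
```

```text
15.47 [ 0.5251 -0.0029  0.2349] yaw -2.601 rpy [ 3.136  0.019 -2.601] F [ 7.   1.3 -6.4] T [-0.57 -1.28 -0.02] g 0.27 q [ 0.38  0.5  -0.61  1.86  0.35  0.88  1.72]
theta -1.705 r 69.0 Fpush(tang) on tool -6.8 Frad -2.22 Fz -6.44
[{"tx": 0.062, "ty": 0.063, "tz": -0.0, "spin": 0.0}, {"tx": 0.044, "ty": 0.076, "tz": -0.0, "spin": 0.0}, {"tx": 0.024, "ty": 0.084, "tz": -0.0, "spin": 0.0}, {"tx": 0.002, "ty": 0.088, "tz": -0.0, "spin": 0.0}, {"tx": -0.019, "ty": 0.086, "tz": -0.0, "spin": 0.0}, {"tx": -0.04, "ty": 0.078, "tz": -0.0, "spin": 0.0}, {"tx": -0.058, "ty": 0.066, "tz": -0.0, "spin": 0.0}]
```

>>> {"op": "apply_moves", "data": {"moves": [{"tx": 0.062, "ty": 0.063, "tz": 0.004, "spin": 0.0}, {"tx": 0.044, "ty": 0.076, "tz": 0.003, "spin": 0.0}, {"tx": 0.024, "ty": 0.084, "tz": 0.003, "spin": 0.0}, {"tx": 0.002, "ty": 0.088, "tz": 0.003, "spin": 0.0}, {"tx": -0.019, "ty": 0.086, "tz": 0.003, "spin": 0.0}, {"tx": -0.04, "ty": 0.078, "tz": 0.003, "spin": 0.0}, {"tx": -0.058, "ty": 0.066, "tz": 0.003, "spin": 0.0}]}}

```text
time_s: 16.35
tool_pos: [0.4659, 0.0565, 0.2342]
ee_rot: [-3.111, -0.009, -2.627]
contact_force: [-22.2, -9.7, 33.5]
grip_width: 0.263
```

```bash
python3 wind.py 7 0.25 .0705 .235
```

```text
16.35 [0.4659 0.0565 0.2342] yaw -2.627 rpy [-3.111 -0.009 -2.627] F [-22.2  -9.7  33.5] T [-1.57  4.55 -0.15] g 0.263 q [ 0.23  0.42 -0.6   1.99  0.36  0.83  1.51]
theta -3.011 r 68.9 Fpush(tang) on tool -6.71 Frad 23.32 Fz 33.5
[{"tx": -0.042, "ty": 0.077, "tz": -0.001, "spin": 0.0}, {"tx": -0.06, "ty": 0.064, "tz": -0.001, "spin": 0.0}, {"tx": -0.074, "ty": 0.047, "tz": -0.001, "spin": 0.0}, {"tx": -0.083, "ty": 0.028, "tz": -0.001, "spin": 0.0}, {"tx": -0.088, "ty": 0.006, "tz": -0.001, "spin": 0.0}, {"tx": -0.086, "ty": -0.016, "tz": -0.001, "spin": 0.0}, {"tx": -0.08, "ty": -0.037, "tz": -0.001, "spin": 0.0}]
```

>>> {"op": "apply_moves", "data": {"moves": [{"tx": 0.0, "ty": 0.0, "tz": 0.0, "spin": 0.0}, {"tx": 0.0, "ty": 0.0, "tz": 0.0, "spin": 0.0}, {"tx": 0.0, "ty": 0.0, "tz": 0.0, "spin": 0.0}], "jaw": 0.0}}

```text
time_s: 16.73
tool_pos: [0.4671, 0.0539, 0.2348]
ee_rot: [-3.108, -0.008, -2.629]
contact_force: [0.1, 0.5, 0.9]
grip_width: 0.502
```

```bash
python3 wind.py 7 0.25 .0705 .235; python3 - <<'E'
from h import *
c=env.get_calibration('wrist'); p,d=env.grab_frame('wrist'); cv2.imwrite('pics/w7.png',p[:,:,::-1])
ps,ds=env.grab_frame('side'); cv2.imwrite('pics/s7.png',cv2.resize(ps[150:280,220:360,::-1],None,fx=5,fy=4.5,interpolation=cv2.INTER_CUBIC))
E
```

```text
16.73 [0.4671 0.0539 0.2348] yaw -2.629 rpy [-3.108 -0.008 -2.629] F [0.1 0.5 0.9] T [0.1  0.02 0.03] g 0.502 q [ 0.23  0.42 -0.6   1.99  0.36  0.84  1.51]
theta -2.97 r 68.2 Fpush(tang) on tool 0.47 Frad -0.23 Fz 0.86
[{"tx": -0.039, "ty": 0.079, "tz": -0.0, "spin": 0.0}, {"tx": -0.057, "ty": 0.067, "tz": -0.0, "spin": 0.0}, {"tx": -0.072, "ty": 0.051, "tz": -0.0, "spin": 0.0}, {"tx": -0.082, "ty": 0.031, "tz": -0.0, "spin": 0.0}, {"tx": -0.087, "ty": 0.01, "tz": -0.0, "spin": 0.0}, {"tx": -0.087, "ty": -0.012, "tz": -0.0, "spin": 0.0}, {"tx": -0.081, "ty": -0.033, "tz": -0.0, "spin": 0.0}]
```

View pics/w7.png

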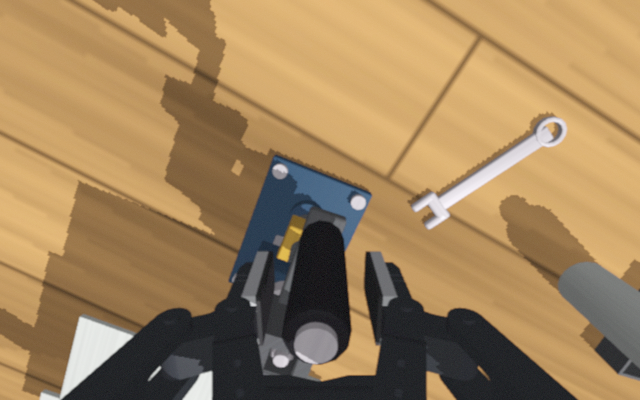

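View pics/s7.png

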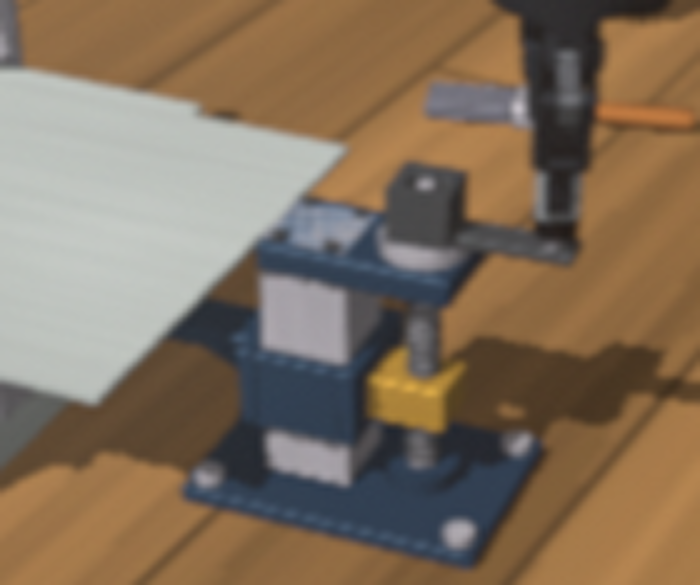

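>>> {"op": "apply_moves", "data": {"moves": [{"tx": 0.0, "ty": 0.0, "tz": -0.01, "spin": 0.0}, {"tx": 0.0, "ty": 0.0, "tz": 0.0, "spin": 0.0}, {"tx": 0.0, "ty": 0.0, "tz": 0.0, "spin": 0.0}], "jaw": 1.0, "newtons": 25}}

```text
time_s: 17.2
tool_pos: [0.4668, 0.0538, 0.2367]
ee_rot: [-3.109, -0.009, -2.63]
contact_force: [-1.2, -0.7, 1.4]
grip_width: 0.275
```

```bash
python3 wind.py 6 0.25 .070
```

```text
17.2 [0.4668 0.0538 0.2367] yaw -2.63 rpy [-3.109 -0.009 -2.63 ] F [-1.2 -0.7  1.4] T [ 0.08  0.17 -0.05] g 0.275 q [ 0.24  0.42 -0.6   1.99  0.36  0.84  1.52]
theta -2.97 r 68.5 Fpush(tang) on tool -0.49 Frad 1.34 Fz 1.38
[{"tx": -0.038, "ty": 0.078, "tz": 0.0, "spin": 0.0}, {"tx": -0.057, "ty": 0.066, "tz": 0.0, "spin": 0.0}, {"tx": -0.071, "ty": 0.05, "tz": 0.0, "spin": 0.0}, {"tx": -0.081, "ty": 0.031, "tz": 0.0, "spin": 0.0}, {"tx": -0.087, "ty": 0.01, "tz": 0.0, "spin": 0.0}, {"tx": -0.086, "ty": -0.012, "tz": 0.0, "spin": 0.0}]
```

>>> {"op": "apply_moves", "data": {"moves": [{"tx": -0.038, "ty": 0.078, "tz": 0.0, "spin": 0.0}, {"tx": -0.057, "ty": 0.066, "tz": 0.0, "spin": 0.0}, {"tx": -0.071, "ty": 0.05, "tz": 0.0, "spin": 0.0}, {"tx": -0.081, "ty": 0.031, "tz": 0.0, "spin": 0.0}, {"tx": -0.087, "ty": 0.01, "tz": 0.0, "spin": 0.0}, {"tx": -0.086, "ty": -0.012, "tz": 0.0, "spin": 0.0}]}}

```text
time_s: 17.95
tool_pos: [0.5034, 0.1298, 0.2358]
ee_rot: [-3.107, -0.043, -2.633]
contact_force: [-8.2, 2.0, 8.1]
grip_width: 0.282
```

```bash
python3 wind.py 6 0.22 .070
```

```text
17.95 [0.5034 0.1298 0.2358] yaw -2.633 rpy [-3.107 -0.043 -2.633] F [-8.2  2.   8.1] T [ 0.64  1.94 -0.12] g 0.282 q [ 0.06  0.51 -0.58  1.83  0.38  0.96  1.38]
theta 2.019 r 71.4 Fpush(tang) on tool -6.56 Frad 5.32 Fz 8.14
[{"tx": -0.076, "ty": -0.014, "tz": 0.0, "spin": 0.0}, {"tx": -0.071, "ty": -0.03, "tz": 0.0, "spin": 0.0}, {"tx": -0.063, "ty": -0.045, "tz": 0.0, "spin": 0.0}, {"tx": -0.051, "ty": -0.057, "tz": 0.0, "spin": 0.0}, {"tx": -0.038, "ty": -0.067, "tz": 0.0, "spin": 0.0}, {"tx": -0.022, "ty": -0.074, "tz": 0.0, "spin": 0.0}]
```

>>> {"op": "apply_moves", "data": {"moves": [{"tx": -0.076, "ty": -0.014, "tz": 0.0, "spin": 0.0}, {"tx": -0.071, "ty": -0.03, "tz": 0.0, "spin": 0.0}, {"tx": -0.063, "ty": -0.045, "tz": 0.0, "spin": 0.0}, {"tx": -0.051, "ty": -0.057, "tz": 0.0, "spin": 0.0}, {"tx": -0.038, "ty": -0.067, "tz": 0.0, "spin": 0.0}]}}

```text
time_s: 18.58
tool_pos: [0.5664, 0.131, 0.2356]
ee_rot: [-3.122, -0.058, -2.625]
contact_force: [-6.1, 5.2, 4.0]
grip_width: 0.276
```

```bash
python3 wind.py 6 0.2 .070
```

```text
18.57 [0.5664 0.131  0.2356] yaw -2.625 rpy [-3.122 -0.058 -2.625] F [-6.1  5.2  4. ] T [ 1.37  1.16 -0.19] g 0.276 q [ 0.06  0.6  -0.57  1.65  0.39  1.06  1.44]
theta 1.115 r 72.9 Fpush(tang) on tool -7.82 Frad 2.0 Fz 3.95
[{"tx": -0.032, "ty": -0.062, "tz": 0.0, "spin": 0.0}, {"tx": -0.019, "ty": -0.067, "tz": 0.0, "spin": 0.0}, {"tx": -0.005, "ty": -0.07, "tz": 0.0, "spin": 0.0}, {"tx": 0.009, "ty": -0.07, "tz": 0.0, "spin": 0.0}, {"tx": 0.022, "ty": -0.066, "tz": 0.0, "spin": 0.0}, {"tx": 0.035, "ty": -0.061, "tz": 0.0, "spin": 0.0}]
```

>>> {"op": "apply_moves", "data": {"moves": [{"tx": -0.032, "ty": -0.062, "tz": 0.0, "spin": 0.0}, {"tx": -0.019, "ty": -0.067, "tz": 0.0, "spin": 0.0}, {"tx": -0.005, "ty": -0.07, "tz": 0.0, "spin": 0.0}]}}

```text
time_s: 18.95
tool_pos: [0.5907, 0.1114, 0.2358]
ee_rot: [-3.139, -0.061, -2.617]
contact_force: [-3.3, 6.6, 1.1]
grip_width: 0.278
```

```bash
python3 wind.py 3 0.2 .070
```

```text
18.95 [0.5907 0.1114 0.2358] yaw -2.617 rpy [-3.139 -0.061 -2.617] F [-3.3  6.6  1.1] T [ 1.56  0.61 -0.19] g 0.278 q [ 0.1   0.64 -0.57  1.59  0.38  1.09  1.51]
theta 0.683 r 72.7 Fpush(tang) on tool -7.21 Frad 1.56 Fz 1.1
[{"tx": -0.001, "ty": -0.07, "tz": 0.0, "spin": 0.0}, {"tx": 0.013, "ty": -0.069, "tz": 0.0, "spin": 0.0}, {"tx": 0.026, "ty": -0.065, "tz": 0.0, "spin": 0.0}]
```

>>> {"op": "apply_moves", "data": {"moves": [{"tx": -0.001, "ty": -0.07, "tz": 0.0, "spin": 0.0}, {"tx": 0.013, "ty": -0.069, "tz": 0.0, "spin": 0.0}, {"tx": 0.026, "ty": -0.065, "tz": 0.0, "spin": 0.0}]}}

```text
time_s: 19.32
tool_pos: [0.6033, 0.0851, 0.2365]
ee_rot: [3.127, -0.052, -2.608]
contact_force: [2.5, 7.9, -0.6]
grip_width: 0.276
```

```bash
python3 wind.py 3 0.2 .070
```

```text
19.32 [0.6033 0.0851 0.2365] yaw -2.608 rpy [ 3.127 -0.052 -2.608] F [ 2.5  7.9 -0.6] T [ 1.8  -0.5  -0.15] g 0.276 q [ 0.15  0.65 -0.58  1.57  0.38  1.1   1.58]
theta 0.277 r 71.7 Fpush(tang) on tool -6.91 Frad 4.54 Fz -0.64
[{"tx": 0.026, "ty": -0.065, "tz": 0.0, "spin": 0.0}, {"tx": 0.038, "ty": -0.059, "tz": 0.0, "spin": 0.0}, {"tx": 0.049, "ty": -0.05, "tz": 0.0, "spin": 0.0}]
```

>>> {"op": "apply_moves", "data": {"moves": [{"tx": 0.026, "ty": -0.065, "tz": 0.0, "spin": 0.0}, {"tx": 0.038, "ty": -0.059, "tz": 0.0, "spin": 0.0}, {"tx": 0.049, "ty": -0.05, "tz": 0.0, "spin": 0.0}]}}

```text
time_s: 19.7
tool_pos: [0.6044, 0.0558, 0.2371]
ee_rot: [3.114, -0.035, -2.6]
contact_force: [4.0, 6.5, -3.1]
grip_width: 0.274
```

```bash
python3 wind.py 3 0.2 .070
```

```text
19.7 [0.6044 0.0558 0.2371] yaw -2.6 rpy [ 3.114 -0.035 -2.6  ] F [ 4.   6.5 -3.1] T [ 1.17 -1.43 -0.08] g 0.274 q [ 0.22  0.64 -0.59  1.58  0.37  1.08  1.64]
theta -0.137 r 70.8 Fpush(tang) on tool -7.01 Frad 3.11 Fz -3.08
[{"tx": 0.05, "ty": -0.049, "tz": 0.0, "spin": 0.0}, {"tx": 0.058, "ty": -0.038, "tz": 0.0, "spin": 0.0}, {"tx": 0.065, "ty": -0.026, "tz": 0.0, "spin": 0.0}]
```

>>> {"op": "apply_moves", "data": {"moves": [{"tx": 0.05, "ty": -0.049, "tz": 0.0, "spin": 0.0}, {"tx": 0.058, "ty": -0.038, "tz": 0.0, "spin": 0.0}, {"tx": 0.065, "ty": -0.026, "tz": 0.0, "spin": 0.0}]}}

```text
time_s: 20.08
tool_pos: [0.5925, 0.0268, 0.2371]
ee_rot: [3.109, -0.014, -2.594]
contact_force: [4.9, 3.8, -4.3]
grip_width: 0.274
```

```bash
python3 wind.py 4 0.2 .070
```

```text
20.07 [0.5925 0.0268 0.2371] yaw -2.594 rpy [ 3.109 -0.014 -2.594] F [ 4.9  3.8 -4.3] T [ 0.31 -1.65 -0.04] g 0.274 q [ 0.29  0.61 -0.61  1.64  0.36  1.04  1.7 ]
theta -0.587 r 69.9 Fpush(tang) on tool -5.92 Frad 1.98 Fz -4.31
[{"tx": 0.066, "ty": -0.023, "tz": 0.0, "spin": 0.0}, {"tx": 0.069, "ty": -0.009, "tz": 0.0, "spin": 0.0}, {"tx": 0.07, "ty": 0.004, "tz": 0.0, "spin": 0.0}, {"tx": 0.067, "ty": 0.018, "tz": 0.0, "spin": 0.0}]
```

>>> {"op": "apply_moves", "data": {"moves": [{"tx": 0.066, "ty": -0.023, "tz": 0.0, "spin": 0.0}, {"tx": 0.069, "ty": -0.009, "tz": 0.0, "spin": 0.0}, {"tx": 0.07, "ty": 0.004, "tz": 0.0, "spin": 0.0}]}}

```text
time_s: 20.45
tool_pos: [0.5674, 0.0046, 0.2367]
ee_rot: [3.111, 0.004, -2.59]
contact_force: [6.1, 2.9, -6.8]
grip_width: 0.275
```

```bash
python3 wind.py 4 0.2 .070
```

```text
20.45 [0.5674 0.0046 0.2367] yaw -2.59 rpy [ 3.111  0.004 -2.59 ] F [ 6.1  2.9 -6.8] T [-0.34 -1.61 -0.08] g 0.275 q [ 0.36  0.57 -0.62  1.72  0.35  0.97  1.73]
theta -1.073 r 69.3 Fpush(tang) on tool -6.75 Frad 0.42 Fz -6.75
[{"tx": 0.069, "ty": 0.01, "tz": 0.0, "spin": 0.0}, {"tx": 0.066, "ty": 0.024, "tz": 0.0, "spin": 0.0}, {"tx": 0.06, "ty": 0.036, "tz": 0.0, "spin": 0.0}, {"tx": 0.051, "ty": 0.047, "tz": 0.0, "spin": 0.0}]
```

>>> {"op": "apply_moves", "data": {"moves": [{"tx": 0.069, "ty": 0.01, "tz": 0.002, "spin": 0.0}, {"tx": 0.066, "ty": 0.024, "tz": 0.002, "spin": 0.0}, {"tx": 0.06, "ty": 0.036, "tz": 0.002, "spin": 0.0}]}}

```text
time_s: 20.82
tool_pos: [0.5351, -0.003, 0.2364]
ee_rot: [3.118, 0.023, -2.588]
contact_force: [6.5, -0.2, -3.2]
grip_width: 0.277
```

```bash
python3 wind.py 4 0.2 .070 ; python3 - <<'E'
from h import *
z=np.load('side6.npz'); c={k:z[k] for k in z.files}
for k in ('vertical_fov','cx','cy'): c[k]=float(c[k])
ps,ds=env.grab_frame('side')
def nut(p,d):
    X=cloud(c,d); p=p.astype(int); m=(p[...,0]>150)&(p[...,2]<90)&(p[...,1]>100)&(np.hypot(X[...,0]-.534,X[...,1]-.065)<.05)&(X[...,2]>.02)
    return m.sum(),X[m].mean(0).round(4),np.percentile(X[m][:,2],[2,98]).round(4),np.argwhere(m).mean(0)
print(nut(z['p'],z['d'])); print(nut(ps,ds))
cv2.imwrite('pics/s8.png',cv2.resize(ps[150:280,220:360,::-1],None,fx=5,fy=4.5,interpolation=cv2.INTER_CUBIC))
E
```

```text
20.82 [ 0.5351 -0.003   0.2364] yaw -2.588 rpy [ 3.118  0.023 -2.588] F [ 6.5 -0.2 -3.2] T [-0.78 -1.5  -0.  ] g 0.277 q [ 0.4   0.52 -0.64  1.83  0.34  0.9   1.74]
theta -1.56 r 68.5 Fpush(tang) on tool -6.51 Frad 0.32 Fz -3.18
[{"tx": 0.057, "ty": 0.041, "tz": 0.0, "spin": 0.0}, {"tx": 0.047, "ty": 0.051, "tz": 0.0, "spin": 0.0}, {"tx": 0.036, "ty": 0.06, "tz": 0.0, "spin": 0.0}, {"tx": 0.024, "ty": 0.066, "tz": 0.0, "spin": 0.0}]
(np.int64(156), array([0.5351, 0.0796, 0.0817]), array([0.0637, 0.0913]), array([238.30769231, 301.63461538]))
(np.int64(149), array([0.5349, 0.0798, 0.0935]), array([0.0755, 0.1023]), array([234.86577181, 301.72483221]))
```

View pics/s8.png

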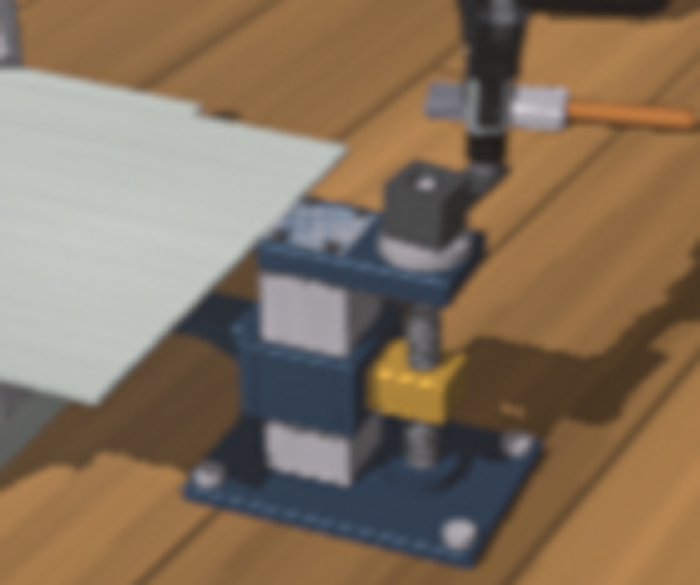

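>>> {"op": "apply_moves", "data": {"moves": [{"tx": 0.057, "ty": 0.041, "tz": 0.0, "spin": 0.0}, {"tx": 0.047, "ty": 0.051, "tz": 0.0, "spin": 0.0}, {"tx": 0.036, "ty": 0.06, "tz": 0.0, "spin": 0.0}]}}

```text
time_s: 21.25
tool_pos: [0.5007, 0.0064, 0.2366]
ee_rot: [3.125, 0.034, -2.588]
contact_force: [6.6, -2.9, -3.7]
grip_width: 0.274
```

```bash
python3 wind.py 4 0.2 .070
```

```text
21.25 [0.5007 0.0064 0.2366] yaw -2.588 rpy [ 3.125  0.034 -2.588] F [ 6.6 -2.9 -3.7] T [-1.24 -1.29 -0.08] g 0.274 q [ 0.41  0.46 -0.65  1.93  0.33  0.84  1.72]
theta -2.088 r 68.0 Fpush(tang) on tool -7.23 Frad -0.72 Fz -3.68
[{"tx": 0.029, "ty": 0.064, "tz": 0.0, "spin": 0.0}, {"tx": 0.015, "ty": 0.068, "tz": 0.0, "spin": 0.0}, {"tx": 0.002, "ty": 0.07, "tz": 0.0, "spin": 0.0}, {"tx": -0.012, "ty": 0.069, "tz": 0.0, "spin": 0.0}]
```

>>> {"op": "apply_moves", "data": {"moves": [{"tx": 0.029, "ty": 0.064, "tz": 0.0, "spin": 0.0}, {"tx": 0.015, "ty": 0.068, "tz": 0.0, "spin": 0.0}, {"tx": 0.002, "ty": 0.07, "tz": 0.0, "spin": 0.0}]}}

```text
time_s: 21.62
tool_pos: [0.4761, 0.0302, 0.2367]
ee_rot: [3.136, 0.038, -2.592]
contact_force: [3.4, -5.9, -2.5]
grip_width: 0.274
```

```bash
python3 wind.py 4 0.2 .070
```

```text
21.62 [0.4761 0.0302 0.2367] yaw -2.592 rpy [ 3.136  0.038 -2.592] F [ 3.4 -5.9 -2.5] T [-1.67 -0.77 -0.11] g 0.274 q [ 0.37  0.42 -0.65  1.99  0.33  0.8   1.65]
theta -2.596 r 68.0 Fpush(tang) on tool -6.8 Frad 0.15 Fz -2.52
[{"tx": -0.006, "ty": 0.07, "tz": 0.0, "spin": 0.0}, {"tx": -0.02, "ty": 0.067, "tz": 0.0, "spin": 0.0}, {"tx": -0.032, "ty": 0.062, "tz": 0.0, "spin": 0.0}, {"tx": -0.044, "ty": 0.054, "tz": 0.0, "spin": 0.0}]
```

>>> {"op": "apply_moves", "data": {"moves": [{"tx": -0.006, "ty": 0.07, "tz": 0.0, "spin": 0.0}, {"tx": -0.02, "ty": 0.067, "tz": 0.0, "spin": 0.0}, {"tx": -0.032, "ty": 0.062, "tz": 0.0, "spin": 0.0}]}}

```text
time_s: 22.0
tool_pos: [0.4654, 0.0619, 0.2364]
ee_rot: [-3.137, 0.029, -2.597]
contact_force: [-0.7, -6.7, 2.6]
grip_width: 0.274
```

```bash
python3 wind.py 4 0.2 .070
```

```text
22.0 [0.4654 0.0619 0.2364] yaw -2.597 rpy [-3.137  0.029 -2.597] F [-0.7 -6.7  2.6] T [-1.75  0.17 -0.07] g 0.274 q [ 0.29  0.41 -0.65  2.01  0.34  0.8   1.56]
theta -3.09 r 69.0 Fpush(tang) on tool -6.62 Frad 1.0 Fz 2.58
[{"tx": -0.038, "ty": 0.058, "tz": 0.0, "spin": 0.0}, {"tx": -0.049, "ty": 0.05, "tz": 0.0, "spin": 0.0}, {"tx": -0.058, "ty": 0.039, "tz": 0.0, "spin": 0.0}, {"tx": -0.065, "ty": 0.026, "tz": 0.0, "spin": 0.0}]
```

>>> {"op": "apply_moves", "data": {"moves": [{"tx": -0.038, "ty": 0.058, "tz": 0.0, "spin": 0.0}, {"tx": -0.049, "ty": 0.05, "tz": 0.0, "spin": 0.0}, {"tx": -0.058, "ty": 0.039, "tz": 0.0, "spin": 0.0}]}}

```text
time_s: 22.38
tool_pos: [0.4703, 0.0942, 0.2362]
ee_rot: [-3.129, 0.01, -2.601]
contact_force: [-6.8, -3.8, 8.3]
grip_width: 0.272
```

```bash
python3 wind.py 4 0.2 .070
```

```text
22.38 [0.4703 0.0942 0.2362] yaw -2.601 rpy [-3.129  0.01  -2.601] F [-6.8 -3.8  8.3] T [-1.2   1.36 -0.01] g 0.272 q [ 0.19  0.43 -0.63  1.97  0.36  0.83  1.47]
theta 2.72 r 70.1 Fpush(tang) on tool -6.23 Frad 4.69 Fz 8.34
[{"tx": -0.061, "ty": 0.034, "tz": 0.0, "spin": 0.0}, {"tx": -0.067, "ty": 0.021, "tz": 0.0, "spin": 0.0}, {"tx": -0.069, "ty": 0.008, "tz": 0.0, "spin": 0.0}, {"tx": -0.07, "ty": -0.006, "tz": 0.0, "spin": 0.0}]
```

>>> {"op": "apply_moves", "data": {"moves": [{"tx": -0.061, "ty": 0.034, "tz": -0.002, "spin": 0.0}, {"tx": -0.067, "ty": 0.021, "tz": -0.002, "spin": 0.0}, {"tx": -0.069, "ty": 0.008, "tz": 0.0, "spin": 0.0}]}}

```text
time_s: 22.75
tool_pos: [0.4898, 0.1211, 0.2362]
ee_rot: [-3.127, -0.012, -2.602]
contact_force: [-7.7, -1.0, 9.0]
grip_width: 0.271
```

```bash
python3 wind.py 4 0.2 .070
```

```text
22.75 [0.4898 0.1211 0.2362] yaw -2.602 rpy [-3.127 -0.012 -2.602] F [-7.7 -1.   9. ] T [-0.25  1.53 -0.09] g 0.271 q [ 0.12  0.48 -0.62  1.89  0.37  0.9   1.42]
theta 2.245 r 71.2 Fpush(tang) on tool -6.58 Frad 4.04 Fz 9.02
[{"tx": -0.07, "ty": 0.002, "tz": 0.0, "spin": 0.0}, {"tx": -0.069, "ty": -0.012, "tz": 0.0, "spin": 0.0}, {"tx": -0.065, "ty": -0.026, "tz": 0.0, "spin": 0.0}, {"tx": -0.059, "ty": -0.038, "tz": 0.0, "spin": 0.0}]
```

>>> {"op": "apply_moves", "data": {"moves": [{"tx": -0.07, "ty": 0.002, "tz": -0.002, "spin": 0.0}, {"tx": -0.069, "ty": -0.012, "tz": -0.002, "spin": 0.0}, {"tx": -0.065, "ty": -0.026, "tz": -0.001, "spin": 0.0}]}}

```text
time_s: 23.12
tool_pos: [0.5206, 0.1366, 0.236]
ee_rot: [-3.131, -0.03, -2.6]
contact_force: [-7.1, 1.4, 5.9]
grip_width: 0.273
```

```bash
python3 wind.py 4 0.2 .070
```

```text
23.12 [0.5206 0.1366 0.236 ] yaw -2.6 rpy [-3.131 -0.03  -2.6  ] F [-7.1  1.4  5.9] T [0.42 1.42 0.  ] g 0.273 q [ 0.08  0.53 -0.61  1.79  0.38  0.97  1.42]
theta 1.762 r 72.4 Fpush(tang) on tool -6.68 Frad 2.7 Fz 5.89
[{"tx": -0.062, "ty": -0.032, "tz": 0.0, "spin": 0.0}, {"tx": -0.055, "ty": -0.044, "tz": 0.0, "spin": 0.0}, {"tx": -0.045, "ty": -0.054, "tz": 0.0, "spin": 0.0}, {"tx": -0.033, "ty": -0.062, "tz": 0.0, "spin": 0.0}]
```

>>> {"op": "apply_moves", "data": {"moves": [{"tx": -0.062, "ty": -0.032, "tz": 0.0, "spin": 0.0}, {"tx": -0.055, "ty": -0.044, "tz": 0.0, "spin": 0.0}, {"tx": -0.045, "ty": -0.054, "tz": 0.0, "spin": 0.0}]}}

```text
time_s: 23.5
tool_pos: [0.5554, 0.1354, 0.2358]
ee_rot: [-3.14, -0.042, -2.596]
contact_force: [-6.7, 1.3, 5.7]
grip_width: 0.274
```

```bash
python3 wind.py 4 0.2 .070
```

```text
23.5 [0.5554 0.1354 0.2358] yaw -2.596 rpy [-3.14  -0.042 -2.596] F [-6.7  1.3  5.7] T [ 0.54  1.24 -0.08] g 0.274 q [ 0.08  0.59 -0.6   1.69  0.38  1.03  1.46]
theta 1.278 r 73.0 Fpush(tang) on tool -6.78 Frad -0.71 Fz 5.75
[{"tx": -0.04, "ty": -0.058, "tz": 0.0, "spin": 0.0}, {"tx": -0.027, "ty": -0.065, "tz": 0.0, "spin": 0.0}, {"tx": -0.014, "ty": -0.069, "tz": 0.0, "spin": 0.0}, {"tx": -0.0, "ty": -0.07, "tz": 0.0, "spin": 0.0}]
```

>>> {"op": "apply_moves", "data": {"moves": [{"tx": -0.04, "ty": -0.058, "tz": 0.0, "spin": 0.0}, {"tx": -0.027, "ty": -0.065, "tz": 0.0, "spin": 0.0}, {"tx": -0.014, "ty": -0.069, "tz": 0.0, "spin": 0.0}]}}

```text
time_s: 23.88
tool_pos: [0.5837, 0.119, 0.236]
ee_rot: [3.129, -0.047, -2.589]
contact_force: [-4.1, 4.8, 3.3]
grip_width: 0.269
```

```bash
python3 wind.py 3 0.2 .070
```

```text
23.88 [0.5837 0.119  0.236 ] yaw -2.589 rpy [ 3.129 -0.047 -2.589] F [-4.1  4.8  3.3] T [ 1.29  0.69 -0.08] g 0.269 q [ 0.11  0.63 -0.6   1.61  0.38  1.07  1.52]
theta 0.825 r 72.8 Fpush(tang) on tool -6.29 Frad 0.7 Fz 3.28
[{"tx": -0.009, "ty": -0.07, "tz": 0.0, "spin": 0.0}, {"tx": 0.005, "ty": -0.07, "tz": 0.0, "spin": 0.0}, {"tx": 0.019, "ty": -0.068, "tz": 0.0, "spin": 0.0}]
```

>>> {"op": "apply_moves", "data": {"moves": [{"tx": -0.009, "ty": -0.07, "tz": 0.0, "spin": 0.0}, {"tx": 0.005, "ty": -0.07, "tz": 0.0, "spin": 0.0}, {"tx": 0.019, "ty": -0.068, "tz": 0.0, "spin": 0.0}]}}

```text
time_s: 24.25
tool_pos: [0.6004, 0.0938, 0.2365]
ee_rot: [3.113, -0.042, -2.58]
contact_force: [0.5, 6.4, 1.3]
grip_width: 0.273
```

```bash
python3 wind.py 3 0.2 .070
```

```text
24.25 [0.6004 0.0938 0.2365] yaw -2.58 rpy [ 3.113 -0.042 -2.58 ] F [0.5 6.4 1.3] T [ 1.59 -0.25 -0.13] g 0.273 q [ 0.17  0.65 -0.61  1.57  0.38  1.09  1.59]
theta 0.405 r 71.9 Fpush(tang) on tool -5.69 Frad 3.02 Fz 1.26
[{"tx": 0.02, "ty": -0.067, "tz": 0.0, "spin": 0.0}, {"tx": 0.033, "ty": -0.062, "tz": 0.0, "spin": 0.0}, {"tx": 0.044, "ty": -0.054, "tz": 0.0, "spin": 0.0}]
```

>>> {"op": "apply_moves", "data": {"moves": [{"tx": 0.02, "ty": -0.067, "tz": 0.0, "spin": 0.0}, {"tx": 0.033, "ty": -0.062, "tz": 0.0, "spin": 0.0}, {"tx": 0.044, "ty": -0.054, "tz": 0.0, "spin": 0.0}]}}

```text
time_s: 24.62
tool_pos: [0.6052, 0.0648, 0.2369]
ee_rot: [3.099, -0.028, -2.571]
contact_force: [4.5, 7.0, -2.1]
grip_width: 0.277
```

```bash
python3 wind.py 3 0.2 .070
```

```text
24.62 [0.6052 0.0648 0.2369] yaw -2.571 rpy [ 3.099 -0.028 -2.571] F [ 4.5  7.  -2.1] T [ 1.1  -1.35 -0.06] g 0.277 q [ 0.23  0.65 -0.62  1.58  0.37  1.08  1.66]
theta -0.01 r 70.9 Fpush(tang) on tool -7.01 Frad 4.41 Fz -2.06
[{"tx": 0.045, "ty": -0.054, "tz": 0.0, "spin": 0.0}, {"tx": 0.055, "ty": -0.044, "tz": 0.0, "spin": 0.0}, {"tx": 0.062, "ty": -0.032, "tz": 0.0, "spin": 0.0}]
```

>>> {"op": "apply_moves", "data": {"moves": [{"tx": 0.045, "ty": -0.054, "tz": 0.0, "spin": 0.0}, {"tx": 0.055, "ty": -0.044, "tz": 0.0, "spin": 0.0}]}}

```text
time_s: 24.88
tool_pos: [0.6018, 0.0449, 0.2368]
ee_rot: [3.093, -0.015, -2.566]
contact_force: [4.6, 6.8, -3.9]
grip_width: 0.274
```

```bash
python3 wind.py 2 0.2 .070
```

```text
24.88 [0.6018 0.0449 0.2368] yaw -2.566 rpy [ 3.093 -0.015 -2.566] F [ 4.6  6.8 -3.9] T [ 0.88 -1.5  -0.14] g 0.274 q [ 0.28  0.64 -0.63  1.6   0.37  1.06  1.7 ]
theta -0.297 r 70.5 Fpush(tang) on tool -7.9 Frad 2.41 Fz -3.87
[{"tx": 0.058, "ty": -0.039, "tz": 0.0, "spin": 0.0}, {"tx": 0.065, "ty": -0.026, "tz": 0.0, "spin": 0.0}]
```

>>> {"op": "apply_moves", "data": {"moves": [{"tx": 0.058, "ty": -0.039, "tz": 0.0, "spin": 0.0}, {"tx": 0.065, "ty": -0.026, "tz": 0.0, "spin": 0.0}]}}

```text
time_s: 25.12
tool_pos: [0.5934, 0.0279, 0.237]
ee_rot: [3.09, 0.002, -2.561]
contact_force: [8.3, 7.4, -6.5]
grip_width: 0.269
```

```bash
python3 wind.py 2 0.2 .070
```

```text
25.12 [0.5934 0.0279 0.237 ] yaw -2.561 rpy [ 3.090e+00  2.000e-03 -2.561e+00] F [ 8.3  7.4 -6.5] T [ 0.53 -2.32 -0.11] g 0.269 q [ 0.32  0.62 -0.64  1.64  0.36  1.03  1.73]
theta -0.567 r 70.0 Fpush(tang) on tool -10.67 Frad 3.07 Fz -6.48
[{"tx": 0.066, "ty": -0.022, "tz": 0.0, "spin": 0.0}, {"tx": 0.069, "ty": -0.009, "tz": 0.0, "spin": 0.0}]
```

>>> {"op": "apply_moves", "data": {"moves": [{"tx": 0.0, "ty": 0.0, "tz": 0.0, "spin": 0.0}]}}

```text
time_s: 25.25
tool_pos: [0.594, 0.0282, 0.2365]
ee_rot: [3.09, 0.003, -2.56]
contact_force: [1.0, -0.3, -5.3]
grip_width: 0.277
```

```bash
python3 wind.py 2 0.1 .070;  python3 - <<'E'
from h import *
z=np.load('side6.npz'); c={k:z[k] for k in z.files}
for k in ('vertical_fov','cx','cy'): c[k]=float(c[k])
ps,ds=env.grab_frame('side')
def nut(p,d):
    X=cloud(c,d); p=p.astype(int); m=(p[...,0]>150)&(p[...,2]<90)&(p[...,1]>100)&(np.hypot(X[...,0]-.534,X[...,1]-.065)<.05)&(X[...,2]>.02)
    return m.sum(),X[m].mean(0).round(4),np.percentile(X[m][:,2],[2,98]).round(4),np.argwhere(m).mean(0)
print(nut(z['p'],z['d'])); print(nut(ps,ds))
E
```

```text
25.25 [0.594  0.0282 0.2365] yaw -2.56 rpy [ 3.09e+00  3.00e-03 -2.56e+00] F [ 1.  -0.3 -5.3] T [-0.81 -0.6  -0.05] g 0.277 q [ 0.32  0.62 -0.64  1.64  0.36  1.03  1.73]
theta -0.558 r 70.4 Fpush(tang) on tool -0.28 Frad 0.99 Fz -5.28
[{"tx": 0.033, "ty": -0.013, "tz": 0.0, "spin": 0.0}, {"tx": 0.034, "ty": -0.009, "tz": 0.0, "spin": 0.0}]
(np.int64(156), array([0.5351, 0.0796, 0.0817]), array([0.0637, 0.0913]), array([238.30769231, 301.63461538]))
(np.int64(151), array([0.5351, 0.08  , 0.099 ]), array([0.0805, 0.1091]), array([233.32450331, 301.60264901]))
```

>>> {"op": "apply_moves", "data": {"moves": [{"tx": 0.033, "ty": -0.013, "tz": 0.0, "spin": 0.0}]}}

```text
time_s: 25.42
tool_pos: [0.5922, 0.0257, 0.2368]
ee_rot: [3.089, 0.01, -2.558]
contact_force: [6.6, 8.4, -4.4]
grip_width: 0.272
```

```bash
python3 wind.py 2 0.1 .070
```

```text
25.43 [0.5922 0.0257 0.2368] yaw -2.558 rpy [ 3.089  0.01  -2.558] F [ 6.6  8.4 -4.4] T [ 0.87 -1.76 -0.06] g 0.272 q [ 0.33  0.62 -0.64  1.65  0.36  1.02  1.74]
theta -0.603 r 70.2 Fpush(tang) on tool -10.65 Frad 0.7 Fz -4.4
[{"tx": 0.033, "ty": -0.011, "tz": 0.0, "spin": 0.0}, {"tx": 0.034, "ty": -0.008, "tz": 0.0, "spin": 0.0}]
```

>>> {"op": "apply_moves", "data": {"moves": [{"tx": 0.0, "ty": 0.0, "tz": 0.0, "spin": 0.0}, {"tx": 0.0, "ty": 0.0, "tz": 0.0, "spin": 0.0}, {"tx": 0.0, "ty": 0.0, "tz": 0.0, "spin": 0.0}, {"tx": 0.0, "ty": 0.0, "tz": 0.0, "spin": 0.0}], "jaw": -0.2}}

```text
time_s: 25.92
tool_pos: [0.5909, 0.025, 0.2367]
ee_rot: [3.088, 0.006, -2.559]
contact_force: [0.1, 0.3, -0.3]
grip_width: 0.596
```

>>> {"op": "apply_moves", "data": {"moves": [{"tx": 0.0, "ty": 0.0, "tz": -0.05, "spin": 0.0}, {"tx": 0.0, "ty": 0.0, "tz": -0.1, "spin": 0.0}, {"tx": 0.0, "ty": 0.0, "tz": -0.15, "spin": 0.0}, {"tx": 0.0, "ty": 0.0, "tz": -0.2, "spin": 0.0}, {"tx": 0.05, "ty": 0.0, "tz": -0.1, "spin": 0.0}, {"tx": 0.0, "ty": 0.0, "tz": 0.0, "spin": 0.0}, {"tx": 0.0, "ty": 0.0, "tz": 0.0, "spin": 0.0}]}}

```text
time_s: 26.8
tool_pos: [0.5855, 0.0135, 0.3629]
ee_rot: [3.088, 0.007, -2.559]
contact_force: [0.3, 0.4, -0.1]
grip_width: 0.596
```

```bash
python3 - <<'E'
from plan import *
st()
c=env.get_calibration('wrist'); p,d=env.grab_frame('wrist'); cs=env.get_calibration('side'); ps,ds=env.grab_frame('side'); 
sp,sd=env.grab_frame('scene'); st()
cv2.imwrite('pics/w9.png',p[:,:,::-1]); cv2.imwrite('pics/s9.png',ps[:,:,::-1]); cv2.imwrite('pics/sc9.png',sp[:,:,::-1])
cv2.imwrite('pics/s9c.png',cv2.resize(ps[150:280,220:360,::-1],None,fx=5,fy=4.5,interpolation=cv2.INTER_CUBIC))
for nm,X in (('w',cloud(c,d)),('s',cloud(cs,ds))):
    m=(X[...,2]>.222)&(X[...,2]<.24)&(np.hypot(X[...,0]-.5343,X[...,1]-.0655)<.026); q=X[m]
    if len(q): print(nm,'hub',len(q),q.mean(0),np.median(q[:,2]),np.percentile(q[:,2],95))
    m=(X[...,2]>.28)&(X[...,2]<.297)&(np.hypot(X[...,0]-.59,X[...,1]-.027)<.04); q=X[m]; print(nm,'grip',len(q),q.mean(0) if len(q) else '')
# sheet height near free edge vs first
X1=cloud(cs,ds); z=np.load('side.npz'); X0=cloud(cs,z['d'])
for X in (X0,X1):
    m=(X[...,2]>.13)&(X[...,2]<.15)&(X[...,0]>.63)&(X[...,0]<.7)&(X[...,1]>.05)&(X[...,1]<.12); print('sheet',m.sum(),X[m].mean(0) if m.any() else '')
E
```

```text
26.8 [0.5855 0.0135 0.3629] yaw -2.559 rpy [ 3.088  0.007 -2.559] F [ 0.3  0.4 -0.1] T [-0.04 -0.04  0.03] g 0.596 q [ 0.38  0.5  -0.69  1.48  0.27  1.29  1.83]
26.95 [0.5853 0.0135 0.3623] yaw -2.559 rpy [ 3.088  0.006 -2.559] F [-0.3 -0.7  0.4] T [-0.06 -0.05  0.02] g 0.6 q [ 0.38  0.5  -0.69  1.48  0.27  1.29  1.83]
w hub 1610 [0.53385519 0.06393357 0.22991531] 0.23068389274379464 0.23199605196986692
w grip 842 [0.59325356 0.02754474 0.2871925 ]
s hub 136 [0.53110898 0.06896509 0.2284617 ] 0.22930293734250223 0.2314281534308301
s grip 46 [0.59163454 0.0344969  0.28549354]
sheet 286 [0.67245595 0.08633582 0.13965677]
sheet 282 [0.67209772 0.08659244 0.13999735]
```

View pics/w9.png

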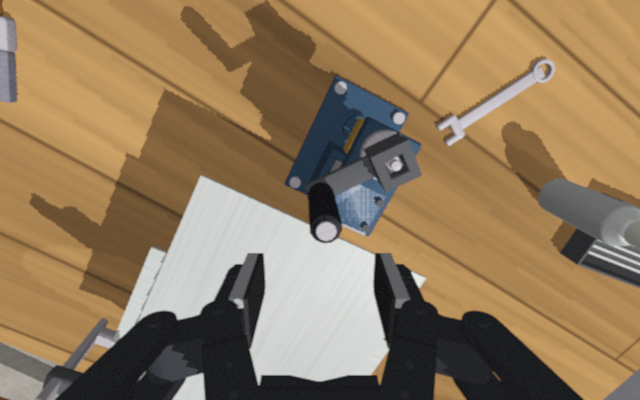

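View pics/s9.png

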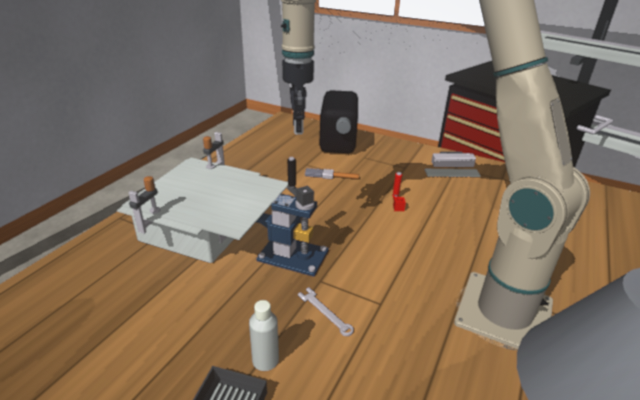

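```bash
python3 - <<'E'
from plan import *
st(); print(env.hand_in())
E
```

```text
26.95 [0.5853 0.0135 0.3623] yaw -2.559 rpy [ 3.088  0.006 -2.559] F [-0.3 -0.7  0.4] T [-0.06 -0.05  0.02] g 0.6 q [ 0.38  0.5  -0.69  1.48  0.27  1.29  1.83]
the job is handed in; nothing more can be done
None
```

I fitted the black crank on the screw's square and wound it clockwise about 13.7 rad (2.2 turns), stopping when it turned distinctly stiffer. I handed the job in at about 27 s with the crank left on and the gripper lifted clear.

**Fit:** the crank slid on without needing a search turn. After winding, the top of its hub measured 230.7 mm above the bench, against 231 mm expected when fully home.

**Contact:** the force at the grip was about 6.5 N while the screw ran free, and 10.7 N on each of the last two readings. That suggests roughly 0.55 to 0.8 rad past first touch, or about 170–250 N on the sheet. This is an estimate from noisy readings; the pad itself is hidden under the sheet, so I could not see it touching.

**Sheet:** near the free edge it reads about 0.3 mm higher than at the start, which is within the camera's accuracy. The jack's nut had risen 17.3 mm when the winding stopped, as the turns predict.

**Off plan:** partway through the first turn the gripper bound on the grip, with about 33 N upward and 23 N sideways on the tool. I released it, took hold again more lightly, and the rest of the winding went smoothly. I saw no contact with the spanner, brush, spray can or red crank.

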